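# Load the tape dispenser by way of the fold-down hook

## Task

Load the larger tape roll, which lies flat on the bench, upright into the roll basket of the tape dispenser. Swing the fold-down hook on the stand all the way down and hang the roll on it, letting go, so that it can be taken again by its two flat faces and stood in the basket on the two rollers. Then fold the empty hook flat against its panel again, and leave the smaller roll, the date stamp and the screwdriver where they are.

Things in the scene. Friction and masses are not known exactly. Their poses are not given: they have to be found in the camera images.
- hook_stand: Grey steel stand fixed to the bench: foot plate 8 mm thick, from x = -45 to +75 mm and 116 mm wide; upright panel 108 mm wide, top edge 235 mm above the bench. Origin on the bench, z up. The panel's front face is at x = +30 mm and looks along the stand's -x, roughly towards the robot. The hook is hinged on the panel's front at x = 16, y = 0, z = 180 mm.
- hook (a joint): Hook angle about its level hinge pin (parallel to the stand's y), rad. 0: folded flat, rod straight up before the panel, its end 71 mm above the panel's top edge. Grows as the end swings out along the stand's -x and down; 1.19 is the stop: rod points out from the panel, rising 22 degrees above level. Stiff friction hinge (0.08 N m): the bare hook stays where it is left. Starts at 0 to 0.3.
- hook_hinge (a point): Centre of the hook's hinge pin, fixed on the stand, 180 mm above the bench; axes as the stand's.
- hook_tip (a point): Centre of the black sleeve (11 mm in diameter, 24 mm long) at the free end of the hook's straight steel rod, 114 mm from the hinge pin; the rod ends 126 mm from the pin. The sleeve can be pinched across, also parallel to the hinge pin. Turns with the hook: its z points along the rod to the end.
- hook_seat (a point): Point on the 9 mm rod's upper side (when swung down), 80 mm from the hinge pin. A cross bar (102 mm long, 7 mm thick) on the rod 52 mm from the hinge keeps a hung roll off the panel; the middle of a roll resting against it hangs here, its centre 35 to 40 mm below (-x). Turns with the hook: z along the rod to its end, x away from the rod's upper side.
- tape_large: The larger roll of brown parcel tape: 110 mm outside diameter, 48 mm wide, round open bore 76 mm in diameter (70 mm clear), wall 17 mm thick; 0.13 to 0.25 kg. Lies flat at the start. Origin: centre of one flat face (the under face at the start); z is the roll's axis.
- tape_center (a point): Centre of the larger tape roll, half way through its width on its axis; axes as tape_large.
- dispenser: Grey tape dispenser fixed to the bench, 205 x 78 x 80 mm: low feed deck with toothed tear bar in front (-x), roll basket behind. Origin on the bench, z up. Basket: two cheeks along x, 54 mm apart inside, 67 mm high, above that flared to 67 mm apart at 80 mm height; between them two free rollers 18 mm in diameter, axes along y, at x = 0 and 60 mm, z = 24 mm.
- basket_seat (a point): Where the larger roll's centre is when it stands on both rollers midway between the cheeks, its axis along the dispenser's y: x = 30, y = 0, z = 80.5 mm of the dispenser; axes as the dispenser's.
- tape_small: Smaller, part-used roll of clear tape, 96 mm outside diameter, 48 mm wide, lying flat; not to be used. Origin: centre of its underside.
- date_stamp: Hand stamp with a red handle, 30 x 52 x 80 mm, standing behind the rolls; to be left alone. Origin: centre of its underside.
- screwdriver: Screwdriver, 203 mm long, 27 mm thick, lying in front of the stand; to be left alone. Origin: under its middle, x along it.
Mind the look-alikes: they are no part of the job. Leave any purple look-alike of the dispenser alone.

How it is judged:
By the outcome, as a careful person would: the job done as asked, in the order asked, and still so for the second after the job is handed in, with the robot touching nothing.
It also fails if it takes over 72 s, if anything falls off the work surface, if the arm or the gripper's body presses on something with over 40 N, if the wrist force passes 120 N, or if a joint passes its speed limit or range.

## Robot

A 6-joint arm with a two-finger parallel gripper is mounted at the origin on a cart in front of the work surface, level with it; the furniture and walls round the work are solid. World frame = base frame: x ahead of the robot, y to its left, z up, the work surface at z = 0. Lengths are in mm, angles in rad, forces in N, time in s.
With the tool pointing down it reaches from about 350 to 1000 mm from the base axis. Payload 7.1 kg.
Tool frame: the origin (TCP) lies midway between the tips of the shut fingers; the grasp point (between the pads) lies behind it (env.grasp_offset is the z of the grasp point in the tool frame, in mm); z points along the fingers, x is the direction in which the jaws open and shut, and the axes are right-handed (so a half turn about z gives the same grasp; the last joint's range is limited). The gripper opens to 85 mm and grips with 20 to 120 N. Pads are 22 mm wide; open, the fingers measure 114 mm over their backs; the gripper's body (76 mm by 85 mm) begins 54 mm behind the grasp point. The pads swing forward as they close: fully open they stand 13 mm farther back than shut.
Start: joints at [-1.193, 0.423, 1.63, -0, 1.089, -0.019], TCP at [241.559, -576.415, 231.319] pointing down, gripper open.
Joint ranges: [-3, 3], [-0.9, 2.11], [0.09, 2.58], [-1.31, 4.45], [0.11, 2.69], [-2.54, 2.54]. Speed limits (rad/s): [2.39, 2.39, 3.01, 3.14, 3.14, 3.14].

## Interface

Orientations are given as a 3x3 rotation matrix whose columns are the frame's x, y, z axes.
In Python, from workcell import env gives the robot as it stands. The module is installed in compiled form; this text tells all that it offers.
- The arm moves only by the tool send_rows, never from a script. Its argument "motion" is a list of rows, each an object of numbers: "dx", "dy", "dz": the shift along the world's x, y, z in mm; "roll": the turn about the world's z in rad; "claw": the opening, from 0 (shut) to 1 (fully open). A call has 1 to 10 rows; each row is the pose to reach, as a shift and turn from the pose measured when the call began; what a row does not reach only later rows make up. A row lasts 1/8 s, in which the tool goes at most 62.5 mm and 10.7 degrees, less where a joint would pass 70% of its speed; a pose out of reach is approached as far as the arm can. A call with a gripper value outside its range is refused whole. The fingers move at their own pace and stop on an object; the grip force is fixed at half the most. Time passes only in rows, so rows that repeat a pose let the fingers close. It gives the time, the measured TCP pose, the force and the opening at its end, in the units of the state.
- env.read_state(): the state, without advancing time (a new reading comes with each control period).
- env.capture(name): name is "scene" or "top" or "wrist"; returns a dict with "pixels" (420x560x3 uint8, red, green, blue), "mtx" (3x3 intrinsics, pixels), "rvec" (rotation vector, rad) and "tvec" (3), from world to camera coordinates, as OpenCV has them. Camera axes: x right, y down, z forward; pixel columns grow to the right and rows downward; lengths in mm; the calibration is good to about 2 mm. The wrist camera is an equidistant fisheye: a pixel r from the principal point sees the ray r / f radians off the axis. A picture is of the moment at which its call begins. There is no depth.
- env.close_job(): hands the job in, once; it reports no verdict.
The state is a dict: "time": time; "joint_positions": joint angles; "joint_velocities": joint speeds; "effort": joint torques, N m; "eef_pos": TCP position; "eef_rot": TCP orientation; "contact_force": force on the tool from outside, world axes, zero at the start; "ft_torque": the same for the moment, N m; "gripper_width": finger opening in mm.
Only numpy, scipy, OpenCV 4.12 (cv2) and the standard library are available. Lean on these libraries where they do the work, as an engineer would, in place of code of your own. Each camera call takes 0.05 s, during which the arm holds its last target. There are 200 camera calls.

## Working session

There is one attempt and no reset: what is moved stays moved. The work goes in short steps, Python scripts to look and compute and a tool call to move; the robot and the scene stay as the last step left them, time stands still between calls to the robot, and variables do not carry over. Pictures are saved under pics/ and viewed, about 8 in all and at most 12, crops included, and the job is handed in when it is done.

Besides the shell and the picture viewer there is one more tool, called after "Request:" by a JSON object that holds its "op" and its "data", one argument or row to a line. send_rows: Moves the arm, as the interface text tells. Its arguments: {"type":"object","properties":{"motion":{"type":"array","items":{"type":"object","properties":{"dx":{"type":"number"},"dy":{"type":"number"},"dz":{"type":"number"},"roll":{"type":"number"},"claw":{"type":"number"}}}}},"required":["motion"]}

```bash
mkdir -p pics; cat > h.py <<'E'
import numpy as np,cv2
from workcell import env
def cap(n,f=None):
    c=env.capture(n)
    c={k:np.array(v) for k,v in c.items()}
    if f: cv2.imwrite('pics/'+f,c['pixels'][:,:,::-1])
    return c
def ray(c,u,v,fish=False):
    K=c['mtx'];R=cv2.Rodrigues(c['rvec'].astype(float))[0];t=c['tvec'].reshape(3)
    x=(u-K[0,2])/K[0,0];y=(v-K[1,2])/K[1,1]
    if fish:
        r=np.hypot(x,y)+1e-12;d=np.array([x/r*np.sin(r),y/r*np.sin(r),np.cos(r)])
    else:d=np.array([x,y,1.])
    return -R.T@t,R.T@d
def onz(c,u,v,z,fish=False):
    o,d=ray(c,u,v,fish);return o+d*(z-o[2])/d[2]
def tri(rs):
    A=0;b=0
    for o,d in rs:
        d=d/np.linalg.norm(d);P=np.eye(3)-np.outer(d,d);A=A+P;b=b+P@o
    p=np.linalg.solve(A,b)
    return p,[np.linalg.norm(np.cross(p-o,d/np.linalg.norm(d))) for o,d in rs]
def proj(c,p,fish=False):
    K=c['mtx'];R=cv2.Rodrigues(c['rvec'].astype(float))[0];q=R@np.array(p,float)+c['tvec'].reshape(3)
    if fish:
        r=np.hypot(q[0],q[1])+1e-12;a=np.arctan2(r,q[2]);x,y=q[0]/r*a,q[1]/r*a
    else:x,y=q[0]/q[2],q[1]/q[2]
    return np.array([K[0,0]*x+K[0,2],K[1,1]*y+K[1,2]])
E
python3 - <<'E'
from h import *
a=cap('scene','s0.png');b=cap('top','t0.png');w=cap('wrist','w0.png')
for c in(a,b,w):
    o,d=ray(c,280,210);print(o,d,c['mtx'][0,0])
s=env.read_state();print(s['eef_pos'],s['eef_rot'],env.grasp_offset,s['gripper_width'],s['contact_force'])
np.savez('c0.npz',**{k+n:c[k] for n,c in zip('abw',(a,b,w)) for k in c})
E
```

```text
[-728.9267397   976.15575078  940.7647149 ] [ 0.71385272 -0.58716328 -0.38202088] 509.43808778892
[ 458.91695378  -97.5805896  1882.10798879] [ 0.07866133 -0.02085227 -0.99669962] 502.1525404331181
[ 303.25591547 -550.71027317  373.34233074] [-0.22683241 -0.11011055 -0.96793705] 325.19226210127806
[ 241.39613775 -576.04728162  230.73007906] [[ 3.86512637e-01 -9.22283994e-01 -4.64009869e-04]
 [-9.22283381e-01 -3.86512915e-01  1.06362771e-03]
 [-1.16031262e-03  1.68430419e-05 -9.99999327e-01]] -18.700000000000003 85.29620940836432 [-0.09562928  0.74399614 -0.01346374]
```

View pics/s0.png

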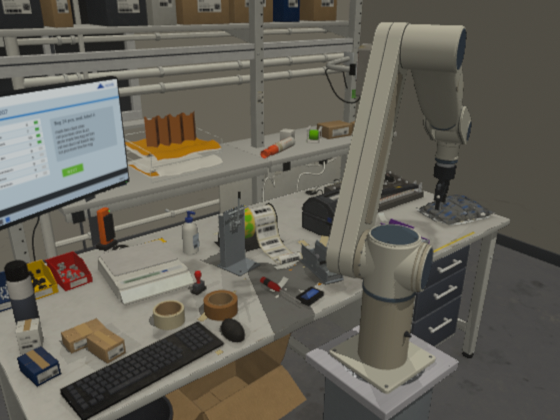

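View pics/t0.png

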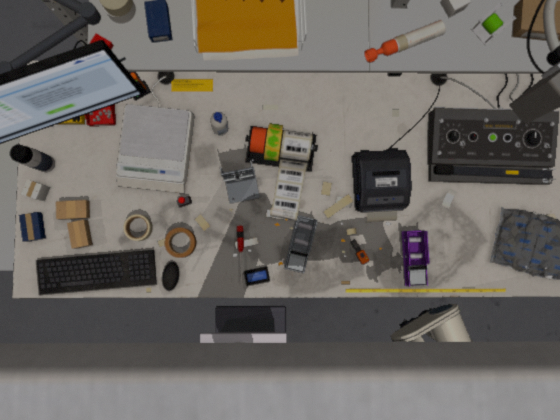

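The scene view shows the brown roll at (221,305), the clear roll at (169,315), the stand at (233,235) and the dispenser at (322,262). In the top view the roll is at (180,240), the stand at (238,175), the grey dispenser at (301,243) and the purple one at (415,257). Next I'll zoom in.

```bash
python3 - <<'E'
from h import *
z=np.load('c0.npz');a={k:z[k+'a'] for k in('pixels','mtx','rvec','tvec')};b={k:z[k+'b'] for k in('pixels','mtx','rvec','tvec')}
print(proj(b,[0,0,0]),proj(b,[500,0,0]),proj(b,[500,200,0]))
def crop(c,x0,y0,w,h,s):return cv2.resize(c['pixels'][y0:y0+h,x0:x0+w,::-1],None,fx=s,fy=s,interpolation=cv2.INTER_CUBIC)
A=crop(a,150,180,200,150,4)
B=crop(b,120,130,200,150,4)
cv2.imwrite('pics/sc.png',A);cv2.imwrite('pics/tc.png',B)
# brown
for n,c in(('a',a),('b',b)):
    h=cv2.cvtColor(c['pixels'],cv2.COLOR_RGB2HSV)
    m=((h[...,0]<18)&(h[...,0]>4)&(h[...,1]>100)&(h[...,2]>50)).astype(np.uint8)
    N,L,S,C=cv2.connectedComponentsWithStats(m)
    for i in range(1,N):
        if S[i,4]>80:print(n,S[i],C[i])
for uv in[(180,240),(138,227),(184,201),(240,240),(301,243),(238,175)]:print(uv,onz(b,*uv,30))
E
```

```text
[242.86670117 375.62103835] [243.42709245 238.66324289] [189.78246228 238.72580231]
a [ 40   0  33  27 422] [55.18720379 14.65876777]
a [176   0  72  24 919] [210.63220892  12.46681175]
a [264   0   9  22 122] [268.18032787  11.32786885]
a [300   0  36  21 389] [315.36760925  11.0437018 ]
a [ 144  112   53   36 1388] [169.35806916 129.42651297]
a [318 121  27  17 138] [329.7826087  127.19565217]
a [260 144  19  15 156] [269.40384615 150.87179487]
a [ 97 207  17  38 316] [102.36075949 225.05696203]
a [204 290  33  31 839] [220.15733015 304.9261025 ]
a [156 302  25  13 219] [167.9086758  307.91780822]
a [ 87 319  20  14 109] [ 96.39449541 325.79816514]
a [ 61 328  62  35 559] [ 90.18783542 342.490161  ]
a [ 166  334  140   86 4708] [243.67650807 388.87234494]
b [515   0  27  36 449] [526.83741648  14.65478842]
b [531   0  15  33 200] [538.46   21.175]
b [555   1   5  34 117] [557.55555556  16.60683761]
b [365  39  33  23 383] [381.61096606  50.12010444]
b [249 126  18  28 392] [257.68112245 139.46173469]
b [ 57 200  32  19 537] [ 72.49534451 209.283054  ]
b [ 68 220  24  28 494] [ 79.25303644 233.30161943]
b [164 227  32  30 418] [179.55502392 241.81339713]
b [356 250  13  14 114] [362.12280702 256.53508772]
(180, 240) [494.71745128 231.00588752  30.        ]
(138, 227) [542.57048659 385.50549511  30.        ]
(184, 201) [638.52467756 218.34909512  30.        ]
(240, 240) [494.45154193  11.01576104  30.        ]
(301, 243) [ 483.15092558 -213.46012199   30.        ]
(238, 175) [735.61788418  19.56369175  30.        ]
```

View pics/sc.png

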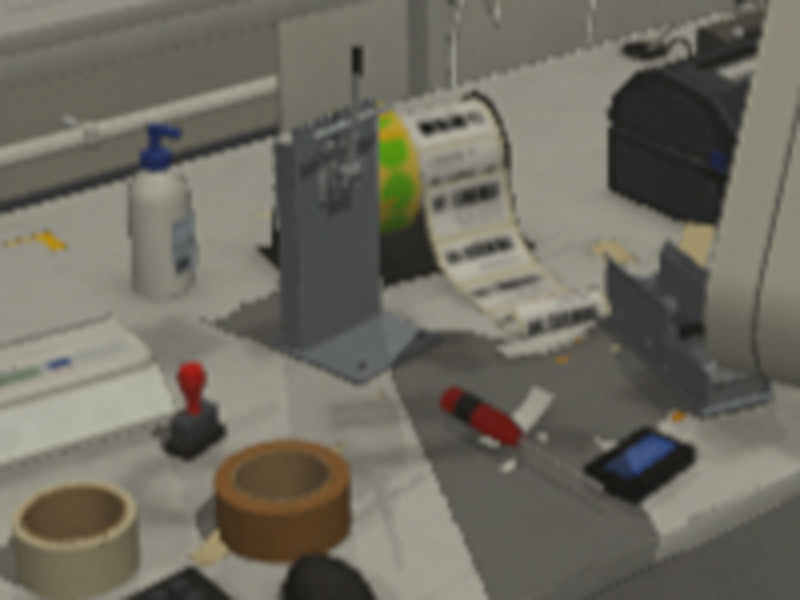

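View pics/tc.png

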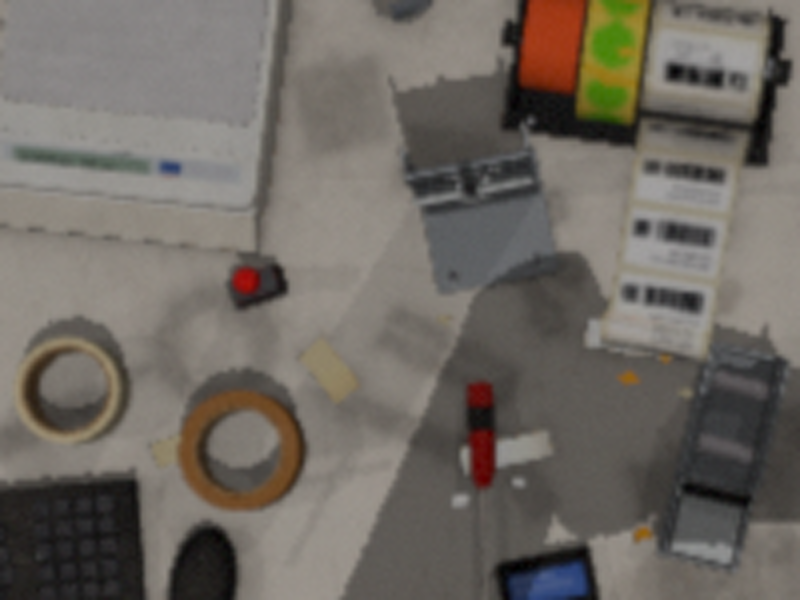

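The crops show the stand foot's front corners at (440,293) and (555,265) in the top crop. The hook is nearly upright: its black sleeve is at (357,60) in the scene crop and about (470,180) in the top crop. The brown ring is centred at (241,449) in the top crop, and the dispenser's two rollers are at (738,385) and (722,447).

```bash
python3 - <<'E'
from h import *
z=np.load('c0.npz');a={k:z[k+'a'] for k in('pixels','mtx','rvec','tvec')};b={k:z[k+'b'] for k in('pixels','mtx','rvec','tvec')}
tp=lambda u,v:(120+(u+.5)/4-.5,130+(v+.5)/4-.5)
sp=lambda u,v:(150+(u+.5)/4-.5,180+(v+.5)/4-.5)
L=onz(b,*tp(440,293),8);R=onz(b,*tp(555,265),8);print('foot',L,R,np.linalg.norm(L-R))
ey=(L-R)/np.linalg.norm(L-R);ex=np.array([ey[1],-ey[0],0]);yaw=np.arctan2(ex[1],ex[0])
o=(L+R)/2+45*ex;o[2]=0;print('stand',o,np.degrees(yaw))
print('sleeve',tri([ray(a,*sp(357,60)),ray(b,*tp(470,180))]))
h=o+16*ex+[0,0,180]
for th in(0,.15,.3):
    p=h+114*(-np.sin(th)*ex+np.array([0,0,np.cos(th)]));print(th,p,(proj(a,p)-[150,180])*4,(proj(b,p)-[120,130])*4)
# roll: brown in top, ellipse; outer at top face z=48
hh=cv2.cvtColor(b['pixels'],cv2.COLOR_RGB2HSV)
print('ring',onz(b,*tp(241,449),48),onz(b,*tp(180,449),48),onz(b,*tp(303,449),48))
print('ringtri',tri([ray(b,*tp(241,449)),ray(a,*sp(283,477))]))
# rollers z=24 (top at 33)
r1=onz(b,*tp(738,385),33);r0=onz(b,*tp(722,447),33);print('rollers',r0,r1,np.linalg.norm(r1-r0),np.degrees(np.arctan2(*(r1-r0)[1::-1])))
E
```

```text
foot [633.61872327  51.73985542   8.        ] [659.98500017 -55.7669719    8.        ] 110.69281132436319
stand [690.50666216   8.70513655   0.        ] 13.779927107853684
sleeve (array([695.31518894,   2.51227327, 289.82409864]), [np.float64(4.305551502921148), np.float64(4.305551502921165)])
0 [706.04614676  12.51622804 294.        ] [334.62391538  52.66088036] [459.94063959 167.71648669]
0.15 [689.50053191   8.45838098 292.71990288] [348.92010922  58.11728739] [465.03433488 188.53365956]
0.3 [673.32649589   4.49166442 288.90835976] [363.09717511  66.18534504] [470.21758824 209.31288397]
ring [487.56910066 228.16712653  48.        ] [487.63919469 283.38602333  48.        ] [487.49778672 171.98721589  48.        ]
ringtri (array([486.32168451, 227.25998789,  42.97362452]), [np.float64(2.210268171762661), np.float64(2.2102681717626638)])
rollers [ 489.07884835 -210.08309406   33.        ] [ 546.105018   -225.14299094   33.        ] 58.981221753932644 -14.793362651550375
```

Request:
{"op": "send_rows", "data": {
  "motion": [
    {"dz": 60},
    {"dx": 50,"dy": 0,"dz": 120},
    {"dx": 330,"dy": 576,"dz": 190,"roll": -0.15},
    {"dx": 330,"dy": 576,"dz": 190,"roll": -0.15},
    {"dx": 330,"dy": 576,"dz": 190,"roll": -0.15},
    {"dx": 330,"dy": 576,"dz": 190,"roll": -0.15},
    {"dx": 330,"dy": 576,"dz": 190,"roll": -0.15},
    {"dx": 330,"dy": 576,"dz": 190,"roll": -0.15},
    {"dx": 330,"dy": 576,"dz": 190,"roll": -0.15},
    {"dx": 330,"dy": 576,"dz": 190,"roll": -0.15}
  ]
}}

```text
schema error: expected keys dx, dy, dz, roll, claw
```

Request:
{"op": "send_rows", "data": {
  "motion": [
    {"dx": 110,"dy": 150,"roll": 0},
    {"dx": 110,"dy": 150,"roll": 0},
    {"dx": 110,"dy": 150,"roll": 0},
    {"dx": 110,"dy": 150,"roll": 0}
  ]
}}

```text
schema error: expected keys dx, dy, dz, roll, claw
```

Request:
{"op": "send_rows", "data": {
  "motion": [
    {"dx": 0,"dy": 0,"dz": 60,"roll": 0,"claw": 1},
    {"dx": 50,"dy": 0,"dz": 120,"roll": 0,"claw": 1},
    {"dx": 330,"dy": 576,"dz": 190,"roll": -0.15,"claw": 1},
    {"dx": 330,"dy": 576,"dz": 190,"roll": -0.15,"claw": 1},
    {"dx": 330,"dy": 576,"dz": 190,"roll": -0.15,"claw": 1},
    {"dx": 330,"dy": 576,"dz": 190,"roll": -0.15,"claw": 1},
    {"dx": 330,"dy": 576,"dz": 190,"roll": -0.15,"claw": 1},
    {"dx": 330,"dy": 576,"dz": 190,"roll": -0.15,"claw": 1},
    {"dx": 330,"dy": 576,"dz": 190,"roll": -0.15,"claw": 1},
    {"dx": 330,"dy": 576,"dz": 190,"roll": -0.15,"claw": 1}
  ]
}}

```text
time: 1.4
eef_pos: [504.9, -131.1, 402.0]
eef_rot: [[0.244, -0.97, -0.0], [-0.97, -0.244, 0.001], [-0.001, -0.0, -1.0]]
contact_force: [0.9, -1.4, 0.7]
gripper_width: 85.6
```

```bash
cat >> h.py <<'E'
def save(c,n): np.savez(n,**c)
def load(n): return dict(np.load(n))
E
python3 -c "
from h import *
c=cap('wrist','w1.png');save(c,'w1.npz');print(ray(c,280,210,True));s=env.read_state();print(s['joint_positions'])"
```

```text
(array([ 569.94033079, -115.37432862,  544.75560974]), array([-0.24062156, -0.07516752, -0.96770404]))
[-0.26774865  0.10866389  1.65311702  0.00542045  1.37819643  1.05148613]
```

Request:
{"op": "send_rows", "data": {
  "motion": [
    {"dx": 45,"dy": 60,"dz": 18,"roll": 0,"claw": 1},
    {"dx": 45,"dy": 125,"dz": 18,"roll": 0,"claw": 1},
    {"dx": 45,"dy": 125,"dz": 18,"roll": 0,"claw": 1},
    {"dx": 45,"dy": 125,"dz": 18,"roll": 0,"claw": 1}
  ]
}}

```text
time: 1.95
eef_pos: [552.9, 1.1, 420.8]
eef_rot: [[0.251, -0.968, 0.003], [-0.968, -0.251, 0.005], [-0.004, -0.004, -1.0]]
contact_force: [-0.2, -0.5, -0.5]
gripper_width: 85.5
```

```bash
python3 -c "
from h import *
c=cap('wrist');save(c,'w2.npz');print(ray(c,280,210,True));s=env.read_state();print(s['joint_positions'],s['eef_pos'])
d=load('w1.npz')
im=np.hstack([cv2.resize(x['pixels'][:,:,::-1],(400,300)) for x in (d,c)])
cv2.imwrite('pics/w12.png',np.vstack([im]))
cv2.imwrite('pics/w2.png',cv2.resize(c['pixels'][:,:,::-1],(800,600),interpolation=cv2.INTER_CUBIC))"
```

```text
(array([617.42177925,  16.69722622, 563.7591763 ]), array([-0.23753546, -0.07322168, -0.96861524]))
[-0.02396006  0.1488729   1.56859469  0.00449321  1.421884    1.29410357] [ 5.52721887e+02 -4.49763959e-03  4.20741153e+02]
```

View pics/w2.png

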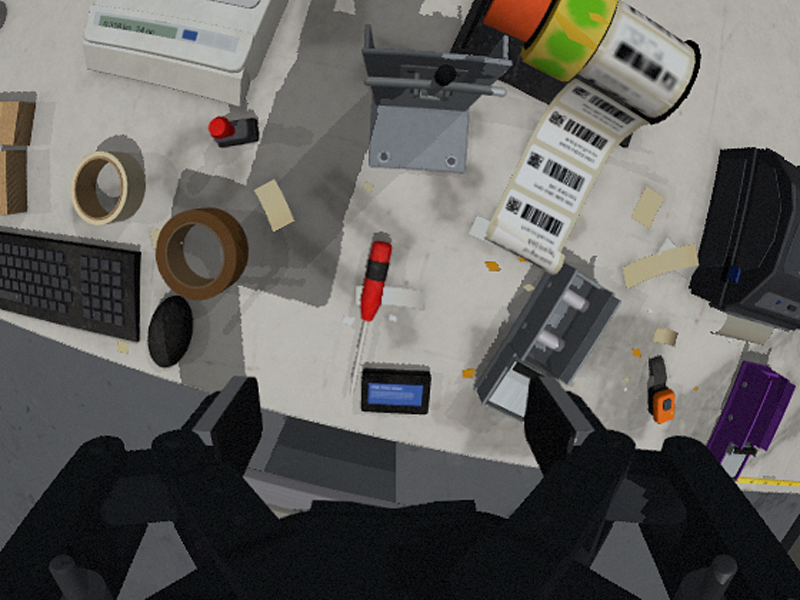

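The wrist view (800×600) shows the sleeve end at (445,76), the bar from (372,85) to (503,91), and the foot's front corners at (370,165) and (465,172). The brown ring's outer edge is near (202,252), and the dispenser's rollers are at (575,298) and (549,340).

```bash
python3 - <<'E'
from h import *
z=np.load('c0.npz');a={k:z[k+'a'] for k in('pixels','mtx','rvec','tvec')};b={k:z[k+'b'] for k in('pixels','mtx','rvec','tvec')}
w=load('w2.npz');W=lambda u,v:((u+.5)*.7-.5,(v+.5)*.7-.5)
sp=lambda u,v:(150+(u+.5)/4-.5,180+(v+.5)/4-.5);tp=lambda u,v:(120+(u+.5)/4-.5,130+(v+.5)/4-.5)
Z=lambda u,v,z:onz(w,*W(u,v),z,True)
L=Z(370,165,8);R=Z(465,172,8);print('foot',L,R,np.linalg.norm(L-R))
ey=(L-R)/np.linalg.norm(L-R);ex=np.array([ey[1],-ey[0],0]);print('yaw',np.degrees(np.arctan2(ex[1],ex[0])))
o=(L+R)/2+45*ex;print('stand',o)
print('end',tri([ray(a,*sp(357,48)),ray(w,*W(445,76),True)]))
BL,BR=[tri([ray(w,*W(*p),True),ray(b,*tp(*q))]) for p,q in(((372,85),(416,193)),((503,91),(541,176)))];print('bar',BL,BR)
BL=Z(370,84,232);BR=Z(504,92,232);d=BL-BR;print('bar232',BL,BR,np.linalg.norm(d),'yaw',np.degrees(np.arctan2(-d[0],d[1])))
# ring ellipse in wrist
h=cv2.cvtColor(w['pixels'],cv2.COLOR_RGB2HSV)
m=((h[...,0]<16)&(h[...,1]>90)&(h[...,2]>30)).astype(np.uint8);m[:,:105]=0;m[:,180:]=0;m[:140]=0;m[215:]=0
print(m.sum(),cv2.boundingRect(m))
print('ring c48',Z(202,252,48),'bore L/R',Z(165,250,48),Z(224,247,48),'outer L/R',Z(155,250,48),Z(248,247,48))
r1=Z(575,298,33);r0=Z(549,340,33);d=r1-r0;print('rollers',r0,r1,np.linalg.norm(d),np.degrees(np.arctan2(d[1],d[0])))
im=w['pixels'][165:300,310:445,::-1];cv2.imwrite('pics/disp.png',cv2.resize(im,None,fx=4,fy=4,interpolation=cv2.INTER_CUBIC))
E
```

```text
foot [631.83240004  50.72872238   8.        ] [652.92718845 -60.21206953   8.        ] 112.92851458814913
yaw 10.765961142484569
stand [686.58772219   3.66422357   8.        ]
end (array([683.86572612,   5.12645655, 304.71530287]), [np.float64(0.2163706099795533), np.float64(0.21637060997950158)])
bar (array([731.69684624,  76.21678646, -17.04283349]), [np.float64(0.9473527979575167), np.float64(0.9473527979575631)]) (array([716.2303754 , -48.01524188, 188.69909527]), [np.float64(0.50334657070914), np.float64(0.5033465707091791)])
bar232 [683.1726165   51.71827587 232.        ] [703.92069913 -41.62872706 232.        ] 95.62502752409786 yaw 12.531325250467571
1452 (109, 146, 65, 64)
ring c48 [489.80032426 220.20810438  48.        ] bore L/R [481.18368366 270.52623316  48.        ] [501.98556334 193.26137782  48.        ] outer L/R [478.11017461 284.72595435  48.        ] [508.67852125 163.86898999  48.        ]
rollers [ 484.61029184 -217.69992891   33.        ] [ 544.83980489 -232.7973324    33.        ] 62.092880708201825 -14.072073749382099
```

Request:
{"op": "send_rows", "data": {
  "motion": [
    {"dx": 60,"dy": 2,"dz": 0,"roll": -0.04,"claw": 0.6},
    {"dx": 120,"dy": 4,"dz": 0,"roll": -0.04,"claw": 0.6},
    {"dx": 132,"dy": 4,"dz": -30,"roll": -0.04,"claw": 0.6},
    {"dx": 132,"dy": 4,"dz": -90,"roll": -0.04,"claw": 0.6},
    {"dx": 132,"dy": 4,"dz": -130,"roll": -0.04,"claw": 0.6},
    {"dx": 132,"dy": 4,"dz": -145,"roll": -0.04,"claw": 0.5},
    {"dx": 132,"dy": 4,"dz": -147,"roll": -0.04,"claw": 0.5}
  ]
}}

```text
time: 2.88
eef_pos: [684.7, 3.0, 273.6]
eef_rot: [[0.209, -0.978, 0.002], [-0.978, -0.209, 0.004], [-0.004, -0.003, -1.0]]
contact_force: [-0.4, -0.2, 0.8]
gripper_width: 42.6
```

```bash
python3 -c "
from h import *
c=cap('wrist');save(c,'w3.npz')
cv2.imwrite('pics/w3.png',c['pixels'][:,:,::-1])"
```

```text
(no output)
```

View pics/w3.png

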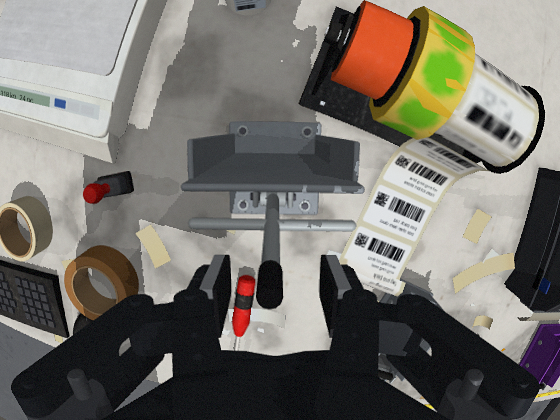

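The rod's sleeve stands between the pads (268,285), about 3 mm left of centre. I'll shift and pinch.

Request:
{"op": "send_rows", "data": {
  "motion": [
    {"dx": 0,"dy": 3,"dz": 0,"roll": 0,"claw": 0.4},
    {"dx": 0,"dy": 3,"dz": 0,"roll": 0,"claw": 0.0},
    {"dx": 0,"dy": 3,"dz": 0,"roll": 0,"claw": 0.0},
    {"dx": 0,"dy": 3,"dz": 0,"roll": 0,"claw": 0.0},
    {"dx": 0,"dy": 3,"dz": 0,"roll": 0,"claw": 0.0}
  ]
}}

```text
time: 3.55
eef_pos: [686.1, 5.7, 276.5]
eef_rot: [[0.21, -0.978, 0.007], [-0.978, -0.21, 0.003], [-0.002, -0.007, -1.0]]
contact_force: [0.0, -2.7, 6.8]
gripper_width: 9.1
```

```bash
python3 - <<'E'
import numpy as np
ex=np.array([.978,.208])
t0=.16
for t in np.linspace(t0,1.21,11)[1:]:
    d=114*(np.sin(t)-np.sin(t0));print(np.round(-d*ex,1),round(114*(np.cos(t)-np.cos(t0)),1))
E
```

```text
[-11.4  -2.4] -2.5
[-22.6  -4.8] -6.3
[-33.2  -7.1] -11.2
[-43.3  -9.2] -17.2
[-52.8 -11.2] -24.3
[-61.4 -13.1] -32.3
[-69.2 -14.7] -41.2
[-76.1 -16.2] -50.9
[-81.9 -17.4] -61.3
[-86.6 -18.4] -72.3
```

Request:
{"op": "send_rows", "data": {
  "motion": [
    {"dx": -11.4,"dy": -2.4,"dz": -2.5,"roll": 0,"claw": 0.0},
    {"dx": -22.6,"dy": -4.8,"dz": -6.3,"roll": 0,"claw": 0.0},
    {"dx": -33.2,"dy": -7.1,"dz": -11.2,"roll": 0,"claw": 0.0},
    {"dx": -43.3,"dy": -9.2,"dz": -17.2,"roll": 0,"claw": 0.0},
    {"dx": -52.8,"dy": -11.2,"dz": -24.3,"roll": 0,"claw": 0.0},
    {"dx": -61.4,"dy": -13.1,"dz": -32.3,"roll": 0,"claw": 0.0},
    {"dx": -69.2,"dy": -14.7,"dz": -41.2,"roll": 0,"claw": 0.0},
    {"dx": -76.1,"dy": -16.2,"dz": -50.9,"roll": 0,"claw": 0.0},
    {"dx": -81.9,"dy": -17.4,"dz": -61.3,"roll": 0,"claw": 0.0},
    {"dx": -85,"dy": -18,"dz": -71,"roll": 0,"claw": 0.0}
  ]
}}

```text
time: 4.8
eef_pos: [600.2, -11.7, 205.0]
eef_rot: [[0.209, -0.978, 0.006], [-0.978, -0.209, 0.004], [-0.003, -0.007, -1.0]]
contact_force: [3.0, 7.4, 2.1]
gripper_width: 8.8
```

Request:
{"op": "send_rows", "data": {
  "motion": [
    {"dx": 0,"dy": 0,"dz": -2,"roll": 0,"claw": 0.0},
    {"dx": 0,"dy": 0,"dz": -4,"roll": 0,"claw": 0.0}
  ]
}}

```text
time: 5.05
eef_pos: [599.9, -11.5, 200.8]
eef_rot: [[0.21, -0.978, 0.006], [-0.978, -0.21, 0.004], [-0.003, -0.006, -1.0]]
contact_force: [-1.7, 1.6, 4.1]
gripper_width: 9.0
```

Request:
{"op": "send_rows", "data": {
  "motion": [
    {"dx": 0,"dy": 0,"dz": -3,"roll": 0,"claw": 0.0},
    {"dx": 0,"dy": 0,"dz": -6,"roll": 0,"claw": 0.0},
    {"dx": 0,"dy": 0,"dz": -6,"roll": 0,"claw": 0.0}
  ]
}}

```text
time: 5.42
eef_pos: [601.2, -11.3, 195.6]
eef_rot: [[0.21, -0.978, 0.009], [-0.978, -0.21, 0.005], [-0.003, -0.009, -1.0]]
contact_force: [4.4, 4.6, 4.4]
gripper_width: 8.9
```

```bash
python3 -c "
from h import *
a=cap('scene');c=cap('wrist');save(c,'w4.npz');save(a,'s4.npz')
A=cv2.resize(a['pixels'][150:290,170:320,::-1],None,fx=3.2,fy=3.2,interpolation=cv2.INTER_CUBIC)
B=c['pixels'][:,110:430,::-1]
H=max(A.shape[0],B.shape[0]);f=lambda x:cv2.copyMakeBorder(x,0,H-x.shape[0],0,0,0)
cv2.imwrite('pics/v4.png',np.hstack([f(A),f(B)]))"
```

```text
(no output)
```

View pics/v4.png

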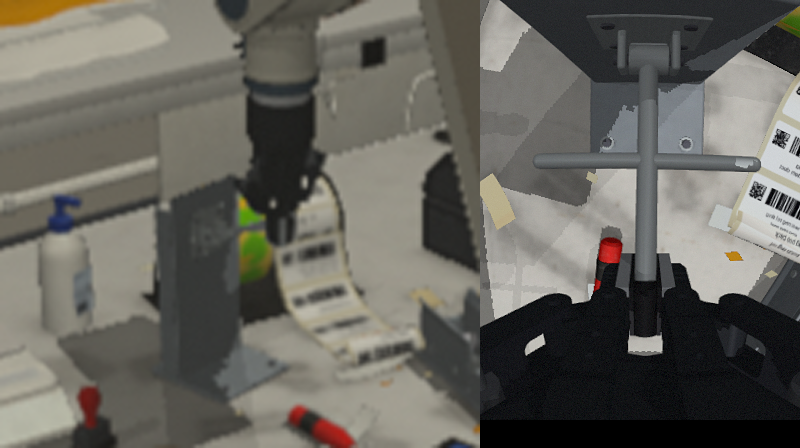

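The hook is out and gripped at the sleeve. I'll press on until the force shows the stop.

Request:
{"op": "send_rows", "data": {
  "motion": [
    {"dx": 1,"dy": 0,"dz": -3,"roll": 0,"claw": 0.0},
    {"dx": 2,"dy": 0,"dz": -6,"roll": 0,"claw": 0.0}
  ]
}}

```text
time: 5.78
eef_pos: [602.9, -11.0, 193.4]
eef_rot: [[0.21, -0.978, 0.008], [-0.978, -0.21, 0.005], [-0.003, -0.009, -1.0]]
contact_force: [-19.6, 3.8, 50.5]
gripper_width: 8.9
```

Request:
{"op": "send_rows", "data": {
  "motion": [
    {"dx": 0,"dy": 0,"dz": 3,"roll": 0,"claw": 0.0},
    {"dx": 0,"dy": 0,"dz": 3,"roll": 0,"claw": 0.6},
    {"dx": 0,"dy": 0,"dz": 3,"roll": 0,"claw": 0.6},
    {"dx": 0,"dy": 0,"dz": 50,"roll": 0,"claw": 0.6},
    {"dx": 0,"dy": 0,"dz": 110,"roll": 0,"claw": 0.6},
    {"dx": -50,"dy": 15,"dz": 150,"roll": 0,"claw": 0.6},
    {"dx": -80,"dy": 65,"dz": 170,"roll": 0,"claw": 0.6},
    {"dx": -80,"dy": 65,"dz": 170,"roll": 0,"claw": 0.6}
  ]
}}

```text
time: 6.78
eef_pos: [521.4, 55.7, 365.0]
eef_rot: [[0.213, -0.977, 0.01], [-0.977, -0.213, 0.006], [-0.003, -0.011, -1.0]]
contact_force: [-0.0, -0.7, -0.6]
gripper_width: 51.3
```

```bash
python3 -c "
from h import *
c=cap('wrist');save(c,'w5.npz')
s=env.read_state();print(s['eef_pos'],s['joint_positions'])
cv2.imwrite('pics/w5.png',cv2.resize(c['pixels'][:,:,::-1],(800,600),interpolation=cv2.INTER_CUBIC))"
```

```text
[522.00282479  54.81308813 363.952387  ] [0.0795388  0.13512085 1.7088136  0.00437302 1.28824501 1.43518432]
```

View pics/w5.png

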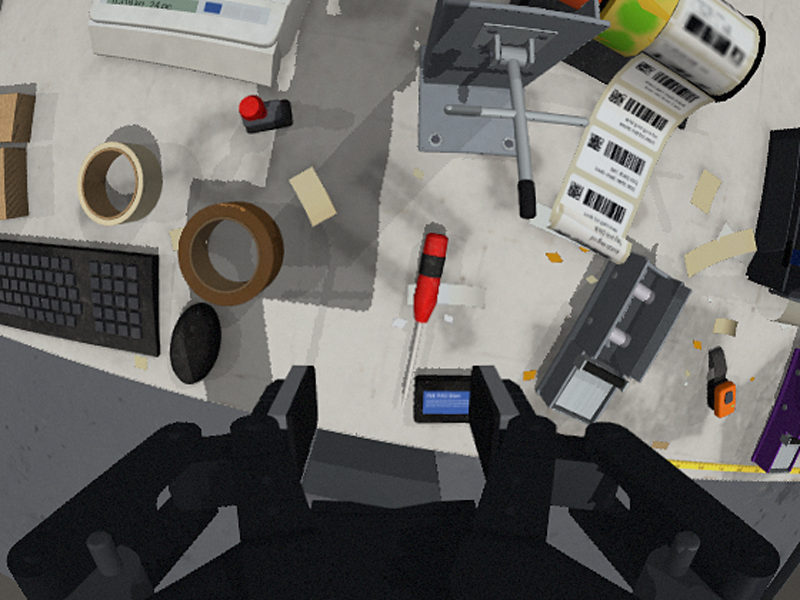

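The hook now points out, with its end at (527,213) and its bar level with the rod. The roll is at (232,252), and the rollers are at (645,293) and (620,337). That makes 8 pictures viewed. I'll work out the numbers by masks.

```bash
cat >> h.py <<'E'
def ringmask(c,z,box):
    "filled silhouette centre of the brown roll in a wrist view"
    h=cv2.cvtColor(c['pixels'],cv2.COLOR_RGB2HSV)
    m=((h[...,0]<16)&(h[...,1]>90)&(h[...,2]>25)).astype(np.uint8);k=np.zeros_like(m);x,y,w,hh=box;k[y:y+hh,x:x+w]=1;m*=k
    m=cv2.morphologyEx(m,cv2.MORPH_OPEN,np.ones((3,3)))
    cs,_=cv2.findContours(m,cv2.RETR_EXTERNAL,cv2.CHAIN_APPROX_NONE);q=cv2.convexHull(max(cs,key=cv2.contourArea))
    e=cv2.fitEllipse(q);return onz(c,*e[0],z,True),e
E
python3 - <<'E'
from h import *
w=load('w5.npz');W=lambda u,v:((u+.5)*.7-.5,(v+.5)*.7-.5)
Z=lambda u,v,z:onz(w,*W(u,v),z,True)
print('end',Z(527,213,225))
w2=load('w2.npz')
print('bar',Z(447,109,200),Z(588,123,200),'hinge',Z(515,55,180))
p,e=ringmask(w,28,(115,130,95,95));print('ring',p,e)
p2,e2=ringmask(w2,28,(100,135,85,85));print(p2,e2)
print('ringtri',tri([ray(w,*e[0],True),ray(w2,*e2[0],True)]))
r1=Z(645,293,33);r0=Z(620,337,33);d=r1-r0;print('rollers',r0,r1,np.linalg.norm(d),np.degrees(np.arctan2(d[1],d[0])))
W2=lambda u,v:((u+.5)*.7-.5,(v+.5)*.7-.5)
for A,B in (((645,293),(575,298)),((620,337),(549,340))):print('rollertri',tri([ray(w,*W(*A),True),ray(w2,*W(*B),True)]))
print('m',W(0,0), 'mouse',Z(195,345,25))
E
```

```text
end [589.09312338 -15.05196828 225.        ]
bar [644.47033112  46.21174726 200.        ] [663.03505423 -51.57528829 200.        ] hinge [701.69483584   5.41903397 180.        ]
ring [502.74918202 192.76106396  28.        ] ((184.80072021484375, 168.7930908203125), (10.98974609375, 20.36063003540039), 151.77064514160156)
[493.70936309 193.3177449   28.        ] ((159.80934143066406, 175.71176147460938), (10.661264419555664, 25.648088455200195), 170.8697967529297)
ringtri (array([511.86975576, 173.13902321,  95.69507731]), [np.float64(3.309587050855137), np.float64(3.309587050855142)])
rollers [ 483.494524   -224.27122168   33.        ] [ 541.27543376 -239.39268704   33.        ] 59.726813472284704 -14.665600467171176
rollertri (array([ 546.15047106, -220.92905866,   60.03978796]), [np.float64(2.446759925328806), np.float64(2.4467599253284695)])
rollertri (array([ 491.7093224 , -203.51251309,   65.98095137]), [np.float64(1.1440798438672606), np.float64(1.1440798438672253)])
m (-0.15000000000000002, -0.15000000000000002) mouse [365.58371639 261.41487613  25.        ]
```

Request:
{"op": "send_rows", "data": {
  "motion": [
    {"dx": 0,"dy": 20,"dz": 0,"roll": 0.18,"claw": 0.6},
    {"dx": -10,"dy": 60,"dz": -20,"roll": 0.37,"claw": 0.6},
    {"dx": -20,"dy": 100,"dz": -40,"roll": 0.55,"claw": 0.6},
    {"dx": -32,"dy": 140,"dz": -60,"roll": 0.74,"claw": 0.6},
    {"dx": -32,"dy": 150,"dz": -94,"roll": 0.92,"claw": 0.6},
    {"dx": -32,"dy": 150,"dz": -94,"roll": 1.1,"claw": 0.6},
    {"dx": -32,"dy": 150,"dz": -94,"roll": 1.29,"claw": 0.6},
    {"dx": -32,"dy": 150,"dz": -94,"roll": 1.47,"claw": 0.6},
    {"dx": -32,"dy": 150,"dz": -94,"roll": 1.556,"claw": 0.6},
    {"dx": -32,"dy": 150,"dz": -94,"roll": 1.556,"claw": 0.6}
  ]
}}

```text
time: 8.07
eef_pos: [490.1, 203.9, 268.5]
eef_rot: [[0.981, 0.196, -0.007], [0.196, -0.981, 0.008], [-0.005, -0.009, -1.0]]
contact_force: [-0.0, -0.5, 0.3]
gripper_width: 51.1
```

```bash
python3 - <<'E'
from h import *
c=cap('wrist');save(c,'w6.npz');s=env.read_state();print(s['eef_pos'],s['eef_rot'][:,0])
im=c['pixels'];hsv=cv2.cvtColor(im,cv2.COLOR_RGB2HSV)
q=proj(c,[490,225,28],True);print(q,hsv[int(q[1]),int(q[0])])
x,y=int(q[0]),int(q[1])
print([tuple(hsv[y,i]) for i in range(x-90,x+91,12) if 0<=i<560])
cv2.imwrite('pics/w6.png',cv2.resize(im[:,:,::-1],(800,600),interpolation=cv2.INTER_CUBIC))
E
```

```text
[490.09830698 204.01943551 268.76000543] [ 0.98074559  0.19522627 -0.00497894]
[279.69887053 168.05092944] [15  5 98]
[(np.uint8(27), np.uint8(12), np.uint8(196)), (np.uint8(23), np.uint8(12), np.uint8(194)), (np.uint8(30), np.uint8(9), np.uint8(193)), (np.uint8(23), np.uint8(11), np.uint8(184)), (np.uint8(15), np.uint8(155), np.uint8(92)), (np.uint8(15), np.uint8(10), np.uint8(100)), (np.uint8(23), np.uint8(11), np.uint8(96)), (np.uint8(24), np.uint8(13), np.uint8(96)), (np.uint8(20), np.uint8(8), np.uint8(97)), (np.uint8(23), np.uint8(11), np.uint8(94)), (np.uint8(15), np.uint8(102), np.uint8(103)), (np.uint8(15), np.uint8(156), np.uint8(88)), (np.uint8(30), np.uint8(17), np.uint8(106)), (np.uint8(20), np.uint8(13), np.uint8(116)), (np.uint8(15), np.uint8(15), np.uint8(103)), (np.uint8(30), np.uint8(8), np.uint8(98))]
```

View pics/w6.png

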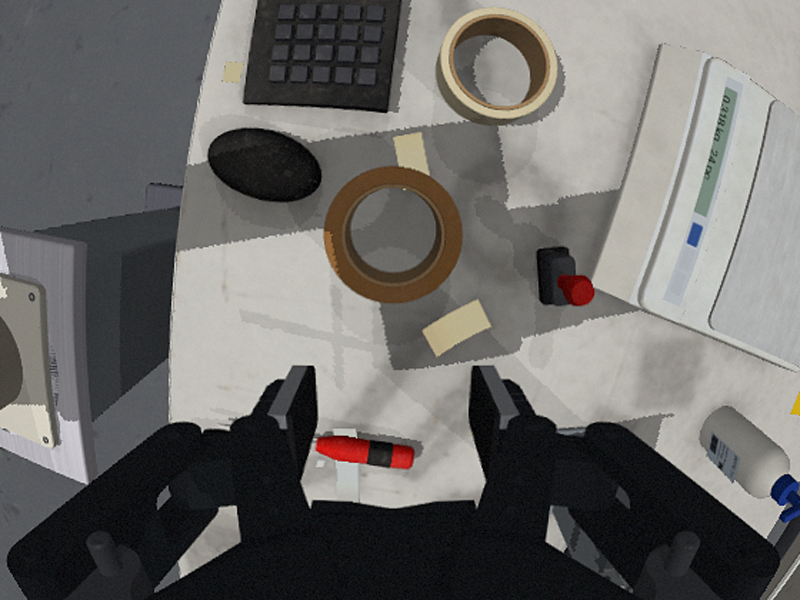

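The roll is seen nearly straight down. Its outer edge spans u 324–462 and v 167–303 (800×600), and the mouse at (265,164) is clear of the planned grip point.

```bash
cat >> h.py <<'E'
def ringc(c,box,lo=80):
    h=cv2.cvtColor(c['pixels'],cv2.COLOR_RGB2HSV)
    m=((h[...,0]>8)&(h[...,0]<20)&(h[...,1]>lo)).astype(np.uint8)
    k=np.zeros_like(m);x,y,w,hh=box;k[y:y+hh,x:x+w]=1
    m=cv2.morphologyEx(m*k,cv2.MORPH_OPEN,np.ones((3,3)))
    cs,_=cv2.findContours(m,cv2.RETR_EXTERNAL,cv2.CHAIN_APPROX_NONE)
    return cv2.fitEllipse(cv2.convexHull(max(cs,key=cv2.contourArea)))
E
python3 - <<'E'
from h import *
c=load('w6.npz');e=ringc(c,(215,105,120,120));print(e)
for z in(24,48):
    p=onz(c,*e[0],z,True);print(z,p,[onz(c,e[0][0]+dx,e[0][1]+dy,z,True)[:2] for dx,dy in((-e[1][0]/2,0),(e[1][0]/2,0))])
w5=load('w5.npz');e5=ringc(w5,(118,130,90,95),60);print(e5,tri([ray(c,*e[0],True),ray(w5,*e5[0],True)]))
E
```

```text
((274.7938537597656, 163.85707092285156), (95.50395202636719, 96.83039093017578), 99.77938842773438)
24 [483.38870771 228.36312766  24.        ] [array([426.93869831, 217.56856258]), array([539.58473688, 240.01221601])]
48 [483.01596551 230.83654463  48.        ] [array([430.05895992, 220.70992376]), array([535.73470661, 241.76481273])]
((160.9066619873047, 176.41622924804688), (71.91259002685547, 75.2562255859375), 52.9535026550293) (array([483.62041061, 229.02565732,  28.86835562]), [np.float64(0.34664201521733523), np.float64(0.3466420152173465)])
```

Request:
{"op": "send_rows", "data": {
  "motion": [
    {"dx": -51.5,"dy": 16.5,"dz": -20,"roll": 0.003,"claw": 0.5},
    {"dx": -51.5,"dy": 16.5,"dz": -80,"roll": 0.003,"claw": 0.5},
    {"dx": -51.5,"dy": 16.5,"dz": -140,"roll": 0.003,"claw": 0.5},
    {"dx": -51.5,"dy": 16.5,"dz": -185,"roll": 0.003,"claw": 0.5},
    {"dx": -51.5,"dy": 16.5,"dz": -215,"roll": 0.003,"claw": 0.5},
    {"dx": -51.5,"dy": 16.5,"dz": -235,"roll": 0.003,"claw": 0.5},
    {"dx": -51.5,"dy": 16.5,"dz": -244,"roll": 0.003,"claw": 0.5},
    {"dx": -51.5,"dy": 16.5,"dz": -244,"roll": 0.003,"claw": 0.5}
  ]
}}

```text
time: 9.12
eef_pos: [438.5, 220.3, 24.3]
eef_rot: [[0.98, 0.197, -0.008], [0.197, -0.98, 0.008], [-0.006, -0.009, -1.0]]
contact_force: [0.1, 0.7, -0.0]
gripper_width: 42.6
```

Request:
{"op": "send_rows", "data": {
  "motion": [
    {"dx": 0,"dy": 0,"dz": 0,"roll": 0,"claw": 0.0},
    {"dx": 0,"dy": 0,"dz": 0,"roll": 0,"claw": 0.0},
    {"dx": 0,"dy": 0,"dz": 0,"roll": 0,"claw": 0.0},
    {"dx": 0,"dy": 0,"dz": 0,"roll": 0,"claw": 0.0}
  ]
}}

```text
time: 9.62
eef_pos: [439.2, 220.7, 25.3]
eef_rot: [[0.98, 0.197, -0.006], [0.198, -0.98, 0.008], [-0.004, -0.009, -1.0]]
contact_force: [-2.1, 1.7, 7.5]
gripper_width: 15.6
```

Request:
{"op": "send_rows", "data": {
  "motion": [
    {"dx": 0,"dy": 0,"dz": 30,"roll": 0,"claw": 0.0},
    {"dx": 0,"dy": 0,"dz": 80,"roll": 0,"claw": 0.0},
    {"dx": 0,"dy": 0,"dz": 140,"roll": 0,"claw": 0.0},
    {"dx": 0,"dy": -20,"dz": 200,"roll": 0,"claw": 0.0},
    {"dx": 20,"dy": -60,"dz": 240,"roll": 0,"claw": 0.0},
    {"dx": 50,"dy": -105,"dz": 262,"roll": 0,"claw": 0.0},
    {"dx": 75,"dy": -150,"dz": 265,"roll": 0,"claw": 0.0},
    {"dx": 100,"dy": -195,"dz": 265,"roll": 0,"claw": 0.0},
    {"dx": 116,"dy": -225,"dz": 265,"roll": 0,"claw": 0.0},
    {"dx": 118,"dy": -241,"dz": 265,"roll": 0,"claw": 0.0}
  ]
}}

```text
time: 10.88
eef_pos: [557.2, -21.9, 289.9]
eef_rot: [[0.981, 0.196, -0.007], [0.196, -0.981, 0.008], [-0.005, -0.01, -1.0]]
contact_force: [-0.3, 0.8, -3.2]
gripper_width: 15.5
```

Request:
{"op": "send_rows", "data": {
  "motion": [
    {"dx": 0,"dy": 0,"dz": 0,"roll": 0,"claw": 0.0},
    {"dx": 0,"dy": 0,"dz": 0,"roll": 0,"claw": 0.0}
  ]
}}

```text
time: 11.12
eef_pos: [556.5, -21.1, 289.7]
eef_rot: [[0.981, 0.196, -0.007], [0.196, -0.981, 0.009], [-0.006, -0.01, -1.0]]
contact_force: [-0.6, 0.2, -2.7]
gripper_width: 14.9
```

```bash
python3 - <<'E'
from h import *
c=cap('wrist');save(c,'w7.npz');s=env.read_state();print(s['eef_pos'],s['eef_rot'][:,0],s['contact_force'],s['gripper_width'])
cv2.imwrite('pics/w7.png',c['pixels'][:,:,::-1])
for p in([589,-13.6,227],[557,-20,237],[602.7,-11,281]):print(proj(c,p,True))
E
```

```text
[556.61444335 -20.88022075 289.81138543] [ 0.98046166  0.19663916 -0.00528851] [-0.48755328  0.11347026 -1.68152596] 15.747214059692572
[326.10095361 229.12760861]
[277.37248197 233.94582962]
[367.11851131 260.14080907]
```

View pics/w7.png

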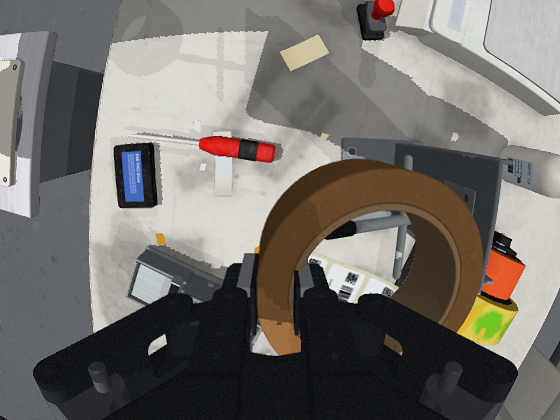

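The hook's sleeve shows under the bore at (338,229), near the predicted (326,229). I'll lower the roll over it.

Request:
{"op": "send_rows", "data": {
  "motion": [
    {"dx": 0,"dy": 0,"dz": -15,"roll": 0,"claw": 0.0},
    {"dx": 0,"dy": 0,"dz": -30,"roll": 0,"claw": 0.0},
    {"dx": 0,"dy": 0,"dz": -42,"roll": 0,"claw": 0.0},
    {"dx": 0,"dy": 0,"dz": -50,"roll": 0,"claw": 0.0},
    {"dx": 0,"dy": 0,"dz": -50,"roll": 0,"claw": 0.0}
  ]
}}

```text
time: 11.8
eef_pos: [556.3, -20.9, 239.0]
eef_rot: [[0.98, 0.197, -0.009], [0.197, -0.98, 0.009], [-0.007, -0.01, -1.0]]
contact_force: [0.7, -0.0, -1.8]
gripper_width: 15.2
```

Request:
{"op": "send_rows", "data": {
  "motion": [
    {"dx": 0,"dy": 0,"dz": -2,"roll": 0,"claw": 0.0},
    {"dx": 0,"dy": 0,"dz": -4,"roll": 0,"claw": 0.0},
    {"dx": 0,"dy": 0,"dz": -4,"roll": 0,"claw": 0.0}
  ]
}}

```text
time: 12.18
eef_pos: [556.9, -20.9, 235.5]
eef_rot: [[0.98, 0.196, -0.007], [0.197, -0.98, 0.009], [-0.005, -0.01, -1.0]]
contact_force: [1.3, 0.1, -0.6]
gripper_width: 15.1
```

Request:
{"op": "send_rows", "data": {
  "motion": [
    {"dx": 0,"dy": 0,"dz": -2,"roll": 0,"claw": 0.0},
    {"dx": 0,"dy": 0,"dz": -3,"roll": 0,"claw": 0.0},
    {"dx": 0,"dy": 0,"dz": -3,"roll": 0,"claw": 0.0}
  ]
}}

```text
time: 12.55
eef_pos: [557.9, -20.9, 233.4]
eef_rot: [[0.981, 0.196, -0.004], [0.196, -0.98, 0.009], [-0.003, -0.009, -1.0]]
contact_force: [-0.1, 0.4, 5.7]
gripper_width: 15.5
```

Request:
{"op": "send_rows", "data": {
  "motion": [
    {"dx": -1,"dy": 0,"dz": 1,"roll": 0,"claw": 0.22},
    {"dx": -2,"dy": 0,"dz": 3,"roll": 0,"claw": 0.3},
    {"dx": -3,"dy": -1,"dz": 6,"roll": 0,"claw": 0.32},
    {"dx": -5,"dy": -1,"dz": 14,"roll": 0,"claw": 0.35},
    {"dx": -7,"dy": -1,"dz": 24,"roll": 0,"claw": 0.35},
    {"dx": -7,"dy": -1,"dz": 40,"roll": 0,"claw": 0.35},
    {"dx": -7,"dy": -1,"dz": 70,"roll": 0,"claw": 0.35},
    {"dx": -20,"dy": -4,"dz": 110,"roll": 0,"claw": 0.4},
    {"dx": -20,"dy": -4,"dz": 120,"roll": 0,"claw": 0.4}
  ]
}}

```text
time: 13.68
eef_pos: [538.7, -25.1, 357.2]
eef_rot: [[0.981, 0.196, 0.001], [0.196, -0.981, 0.008], [0.003, -0.008, -1.0]]
contact_force: [-0.3, -0.4, 0.3]
gripper_width: 34.0
```

```bash
python3 - <<'E'
from h import *
c=cap('wrist');save(c,'w8.npz');a=cap('scene');save(a,'s8.npz');s=env.read_state();print(s['eef_pos'],s['contact_force'],s['gripper_width'])
A=cv2.resize(a['pixels'][185:285,190:290,::-1],(420,420),interpolation=cv2.INTER_CUBIC)
B=c['pixels'][:,180:,::-1]
cv2.imwrite('pics/v8.png',np.hstack([A,B]))
E
```

```text
[538.55254676 -24.97705173 355.25637094] [-0.41953445 -0.45878788 -0.29773676] 34.362715905631006
```

View pics/v8.png

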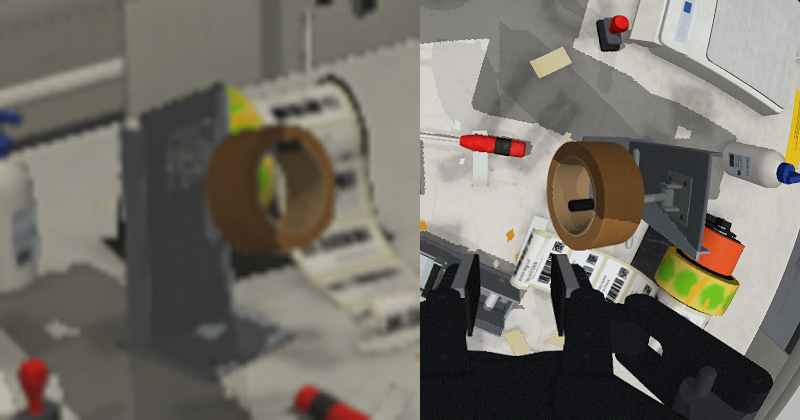

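The roll hangs on the hook with its axis along the rod; the sleeve end shows through the bore at about (330,205) in full-image pixels. One picture view is left. I'll compute where along the rod it sits.

```bash
python3 - <<'E'
from h import *
c=load('w8.npz');ex=np.array([.981,.196,0]);ez=np.array([0,0,1.])
end=np.array([589.5,-14,227.]);r=-.9284*ex+.3717*ez;n=.3717*ex+.9284*ez;hg=end-126*r;print('hinge',hg)
print('sleeve end',proj(c,end,True),'sleeve start',proj(c,end-24*r,True))
for s in range(52,130,6):
    print(s,proj(c,hg+s*r+23*n,True).round(1),'lower lip',proj(c,hg+s*r-87*n,True).round(1))
# hsv profile across roll at rows
h=cv2.cvtColor(c['pixels'],cv2.COLOR_RGB2HSV)
for v in(190,200,210):print(v,[(u,*h[v,u].tolist()) for u in range(300,420,4)])
E
```

```text
hinge [704.2558104   8.9277664 180.1658   ]
sleeve end [334.49234171 205.55848404] sleeve start [356.5542327  203.35004018]
52 [412.4 204.4] lower lip [347.7 184.9]
58 [408.1 204.9] lower lip [343.6 185.2]
64 [403.6 205.4] lower lip [339.5 185.5]
70 [399.  205.9] lower lip [335.2 185.7]
76 [394.2 206.5] lower lip [331. 186.]
82 [389.4 207. ] lower lip [326.6 186.3]
88 [384.3 207.6] lower lip [322.2 186.6]
94 [379.2 208.2] lower lip [317.7 186.9]
100 [373.9 208.8] lower lip [313.1 187.2]
106 [368.5 209.4] lower lip [308.5 187.6]
112 [362.9 210.1] lower lip [303.7 187.9]
118 [357.2 210.7] lower lip [299.  188.2]
124 [351.4 211.4] lower lip [294.1 188.6]
190 [(300, 24, 13, 197), (304, 18, 14, 181), (308, 15, 161, 109), (312, 16, 112, 98), (316, 16, 111, 140), (320, 16, 112, 139), (324, 16, 111, 133), (328, 16, 108, 132), (332, 17, 108, 132), (336, 17, 108, 153), (340, 15, 110, 151), (344, 17, 108, 149), (348, 15, 114, 157), (352, 125, 16, 94), (356, 15, 174, 57), (360, 16, 152, 62), (364, 16, 161, 87), (368, 15, 153, 100), (372, 15, 163, 100), (376, 15, 165, 99), (380, 15, 162, 101), (3
[... 697 characters left out ...]
, 173, 99), (404, 20, 28, 109), (408, 105, 13, 118), (412, 90, 18, 115), (416, 102, 15, 87)]
210 [(300, 20, 12, 192), (304, 21, 13, 197), (308, 15, 44, 161), (312, 14, 154, 111), (316, 16, 111, 135), (320, 16, 114, 132), (324, 16, 110, 135), (328, 17, 112, 118), (332, 0, 255, 3), (336, 133, 99, 18), (340, 60, 22, 23), (344, 14, 71, 47), (348, 14, 103, 99), (352, 16, 89, 112), (356, 15, 146, 61), (360, 15, 155, 61), (364, 16, 154, 83), (368, 15, 159, 101), (372, 16, 172, 98), (376, 16, 167, 99), (380, 15, 169, 98), (384, 15, 171, 94), (388, 14, 162, 99), (392, 16, 155, 99), (396, 15, 159, 101), (400, 15, 156, 98), (404, 102, 30, 85), (408, 108, 17, 77), (412, 101, 26, 79), (416, 110, 19, 80)]
```

Request:
{"op": "send_rows", "data": {
  "motion": [
    {"dx": 20,"dy": 4,"dz": 0,"roll": 0,"claw": 1},
    {"dx": 50,"dy": 10,"dz": 0,"roll": 0,"claw": 1},
    {"dx": 82,"dy": 17,"dz": 0,"roll": 0,"claw": 1},
    {"dx": 82,"dy": 17,"dz": -40,"roll": 0,"claw": 1},
    {"dx": 82,"dy": 17,"dz": -90,"roll": 0,"claw": 1},
    {"dx": 82,"dy": 17,"dz": -125,"roll": 0,"claw": 1},
    {"dx": 82,"dy": 17,"dz": -145,"roll": 0,"claw": 1},
    {"dx": 82,"dy": 17,"dz": -157,"roll": 0,"claw": 1},
    {"dx": 82,"dy": 17,"dz": -157,"roll": 0,"claw": 1}
  ]
}}

```text
time: 14.9
eef_pos: [619.9, -7.9, 196.9]
eef_rot: [[0.981, 0.196, -0.003], [0.196, -0.98, 0.009], [-0.002, -0.009, -1.0]]
contact_force: [-0.3, -0.3, 0.8]
gripper_width: 85.0
```

Request:
{"op": "send_rows", "data": {
  "motion": [
    {"dx": -5,"dy": -1,"dz": 0,"roll": 0,"claw": 1},
    {"dx": -10,"dy": -2,"dz": 0,"roll": 0,"claw": 1},
    {"dx": -13,"dy": -2.6,"dz": 0.5,"roll": 0,"claw": 1}
  ]
}}

```text
time: 15.28
eef_pos: [613.4, -9.8, 201.0]
eef_rot: [[0.981, 0.196, 0.013], [0.196, -0.981, 0.01], [0.015, -0.007, -1.0]]
contact_force: [20.6, 6.0, 0.1]
gripper_width: 85.4
```

Request:
{"op": "send_rows", "data": {
  "motion": [
    {"dx": -3,"dy": -0.6,"dz": 1,"roll": 0,"claw": 1},
    {"dx": -6,"dy": -1.2,"dz": 2,"roll": 0,"claw": 1},
    {"dx": -9,"dy": -1.8,"dz": 3,"roll": 0,"claw": 1}
  ]
}}

```text
time: 15.65
eef_pos: [605.7, -11.8, 205.3]
eef_rot: [[0.98, 0.196, 0.018], [0.196, -0.981, 0.01], [0.019, -0.006, -1.0]]
contact_force: [5.9, -0.2, 2.7]
gripper_width: 85.4
```

Request:
{"op": "send_rows", "data": {
  "motion": [
    {"dx": -3,"dy": -0.6,"dz": 1,"roll": 0,"claw": 1},
    {"dx": -6,"dy": -1.2,"dz": 2,"roll": 0,"claw": 1},
    {"dx": -8,"dy": -1.6,"dz": 3,"roll": 0,"claw": 1},
    {"dx": -8,"dy": -1.6,"dz": 3,"roll": 0,"claw": 1}
  ]
}}

```text
time: 16.15
eef_pos: [597.7, -13.5, 208.6]
eef_rot: [[0.98, 0.196, 0.018], [0.196, -0.981, 0.01], [0.019, -0.006, -1.0]]
contact_force: [3.7, -1.5, 1.6]
gripper_width: 85.4
```

```bash
python3 - <<'E'
from h import *
c=cap('wrist');save(c,'w9.npz')
h=cv2.cvtColor(c['pixels'],cv2.COLOR_RGB2HSV)
ex=np.array([.981,.196,0]);ez=np.array([0,0,1.])
end=np.array([587.5,-14.5,227.]);r=-.9284*ex+.3717*ez;n=.3717*ex+.9284*ez;hg=end-126*r
ey=np.array([-.196,.981,0])
# top generatrix at y=+25 side of roll (camera side)
for s in range(52,135,6):print(s,[proj(c,hg+s*r+(4.5-38+h2)*n+y*ey,True).round(0) for y,h2 in((30,46),(50,23))])
m=((h[...,0]>8)&(h[...,0]<20)&(h[...,1]>80)).astype(np.uint8);N,L,S,C=cv2.connectedComponentsWithStats(m);print([(S[i].tolist()) for i in range(1,N) if S[i,4]>300])
cv2.imwrite('pics/w9.png',c['pixels'][:,:,::-1])
E
```

```text
52 [array([409., 208.]), array([380., 161.])]
58 [array([400., 209.]), array([372., 161.])]
64 [array([391., 211.]), array([363., 161.])]
70 [array([381., 212.]), array([353., 161.])]
76 [array([371., 213.]), array([343., 162.])]
82 [array([360., 215.]), array([333., 162.])]
88 [array([349., 216.]), array([322., 162.])]
94 [array([337., 218.]), array([310., 163.])]
100 [array([324., 219.]), array([299., 163.])]
106 [array([311., 221.]), array([286., 164.])]
112 [array([297., 223.]), array([274., 164.])]
118 [array([283., 225.]), array([261., 165.])]
124 [array([268., 226.]), array([247., 166.])]
130 [array([252., 228.]), array([233., 166.])]
[[208, 151, 165, 205, 26908]]
```

Request:
{"op": "send_rows", "data": {
  "motion": [
    {"dx": 3,"dy": 0.6,"dz": 4,"roll": 0,"claw": 1},
    {"dx": 2,"dy": 11,"dz": 8,"roll": 0,"claw": 1},
    {"dx": 0,"dy": 21,"dz": 8,"roll": 0,"claw": 1},
    {"dx": 0,"dy": 21,"dz": 8,"roll": 0,"claw": 1}
  ]
}}

```text
time: 16.7
eef_pos: [597.0, 8.6, 216.2]
eef_rot: [[0.98, 0.197, 0.017], [0.197, -0.98, 0.01], [0.018, -0.006, -1.0]]
contact_force: [-0.3, -0.5, -0.4]
gripper_width: 85.4
```

```bash
python3 - <<'E'
from h import *
c=cap('wrist');save(c,'w10.npz');s=env.read_state();print(s['eef_pos'],s['contact_force'])
h=cv2.cvtColor(c['pixels'],cv2.COLOR_RGB2HSV)
ex=np.array([.981,.196,0]);ez=np.array([0,0,1.]);ey=np.array([-.196,.981,0])
end=np.array([587.5,-14.5,227.]);r=-.9284*ex+.3717*ez;n=.3717*ex+.9284*ez;hg=end-126*r
for s in range(52,86,6):print(s,proj(c,hg+s*r+(4.5-38+46)*n+30*ey,True).round(0))
m=((h[...,0]>8)&(h[...,0]<20)&(h[...,1]>80)).astype(np.uint8);N,L,S,C=cv2.connectedComponentsWithStats(m);print([(S[i].tolist()) for i in range(1,N) if S[i,4]>300])
print([(v,np.flatnonzero(m[v])[[0,-1]]) for v in range(160,300,12) if m[v].any()])
im=c['pixels'][:,:,::-1];cv2.imwrite('pics/w10.png',im)
E
```

```text
[597.2143869    8.18986192 216.21032391] [-0.44523782  0.64501897 -0.6835527 ]
52 [392. 246.]
58 [383. 248.]
64 [374. 250.]
70 [365. 252.]
76 [355. 254.]
82 [345. 256.]
[[213, 185, 146, 172, 21119]]
[(196, array([219, 324])), (208, array([215, 333])), (220, array([ 65, 340])), (232, array([ 69, 345])), (244, array([213, 350])), (256, array([214, 353])), (268, array([215, 355])), (280, array([216, 357])), (292, array([154, 358]))]
```

The roll stayed pulled out, at about s = 76–124 mm on the rod. I'll descend beside the rod and close gradually so the pads level the roll.

Request:
{"op": "send_rows", "data": {
  "motion": [
    {"dx": 0,"dy": 0,"dz": -10,"roll": 0,"claw": 0.95},
    {"dx": 0,"dy": 0,"dz": -14,"roll": 0,"claw": 0.9},
    {"dx": 0,"dy": 0,"dz": -15,"roll": 0,"claw": 0.85},
    {"dx": 0,"dy": 0,"dz": -15,"roll": 0,"claw": 0.8},
    {"dx": 0,"dy": 0,"dz": -15,"roll": 0,"claw": 0.8}
  ]
}}

```text
time: 17.38
eef_pos: [598.1, 8.3, 201.8]
eef_rot: [[0.98, 0.197, 0.019], [0.197, -0.98, 0.01], [0.02, -0.006, -1.0]]
contact_force: [5.2, 2.2, 2.6]
gripper_width: 68.2
```

Request:
{"op": "send_rows", "data": {
  "motion": [
    {"dx": 0,"dy": 0,"dz": 0,"roll": 0,"claw": 0.75},
    {"dx": 0,"dy": 0,"dz": 0,"roll": 0,"claw": 0.7},
    {"dx": 0,"dy": 0,"dz": 0,"roll": 0,"claw": 0.66}
  ]
}}

```text
time: 17.75
eef_pos: [599.8, 8.8, 203.0]
eef_rot: [[0.98, 0.197, 0.023], [0.197, -0.98, 0.01], [0.025, -0.006, -1.0]]
contact_force: [5.6, 5.7, 4.8]
gripper_width: 56.5
```

Request:
{"op": "send_rows", "data": {
  "motion": [
    {"dx": 0,"dy": 0,"dz": 0,"roll": 0,"claw": 0.62},
    {"dx": 0,"dy": 0,"dz": 1,"roll": 0,"claw": 0.58},
    {"dx": 0,"dy": 0,"dz": 2,"roll": 0,"claw": 0.5},
    {"dx": 0,"dy": 0,"dz": 2,"roll": 0,"claw": 0.5}
  ]
}}

```text
time: 18.25
eef_pos: [601.0, 8.7, 205.9]
eef_rot: [[0.98, 0.197, 0.026], [0.197, -0.98, 0.01], [0.027, -0.005, -1.0]]
contact_force: [6.2, 1.7, 2.9]
gripper_width: 47.0
```

```bash
python3 - <<'E'
from h import *
c=cap('wrist');a=cap('scene');save(c,'w11.npz')
A=cv2.resize(a['pixels'][185:285,190:290,::-1],(400,400),interpolation=cv2.INTER_CUBIC)
B=c['pixels'][20:420,100:500,::-1]
cv2.imwrite('pics/v11.png',np.hstack([A,B]))
E
```

Width 47 (the readings run about 1.5 mm low) means the pads lie flat on both faces, so the roll is level. I'll draw it off the rod.

Request:
{"op": "send_rows", "data": {
  "motion": [
    {"dx": -2,"dy": -0.4,"dz": 2,"roll": 0,"claw": 0.4},
    {"dx": -8,"dy": -1.6,"dz": 8,"roll": 0,"claw": 0.4},
    {"dx": -18,"dy": -3.6,"dz": 14,"roll": 0,"claw": 0.4},
    {"dx": -30,"dy": -6,"dz": 19,"roll": 0,"claw": 0.4},
    {"dx": -45,"dy": -9,"dz": 24,"roll": 0,"claw": 0.4},
    {"dx": -65,"dy": -13,"dz": 30,"roll": 0,"claw": 0.4},
    {"dx": -90,"dy": -18,"dz": 40,"roll": 0,"claw": 0.4},
    {"dx": -110,"dy": -22,"dz": 70,"roll": 0,"claw": 0.4},
    {"dx": -110,"dy": -22,"dz": 90,"roll": 0,"claw": 0.4},
    {"dx": -110,"dy": -22,"dz": 90,"roll": 0,"claw": 0.4}
  ]
}}

```text
time: 19.6
eef_pos: [491.0, -13.5, 297.6]
eef_rot: [[0.98, 0.197, 0.03], [0.197, -0.98, 0.01], [0.031, -0.004, -1.0]]
contact_force: [0.3, -0.0, -2.6]
gripper_width: 46.6
```

```bash
python3 - <<'E'
from h import *
c=cap('wrist');a=cap('scene');t=cap('top');save(c,'w12.npz');save(a,'s12.npz');save(t,'t12.npz');s=env.read_state();print(s['eef_pos'],s['contact_force'],s['gripper_width'])
A=cv2.resize(a['pixels'][180:330,180:340,::-1],(400,375),interpolation=cv2.INTER_CUBIC)
B=c['pixels'][20:395,100:500,::-1]
cv2.imwrite('pics/v12.png',np.hstack([A,B]))
E
```

```text
[490.16738559 -13.29205892 295.02192393] [-0.57018407 -0.02702713 -2.17625857] 47.16980284767021
```

Request:
{"op": "send_rows", "data": {
  "motion": [
    {"dx": -5,"dy": -20,"dz": 2,"roll": 0.18,"claw": 0.4},
    {"dx": -10,"dy": -50,"dz": 2,"roll": 0.37,"claw": 0.4},
    {"dx": -10,"dy": -80,"dz": 2,"roll": 0.55,"claw": 0.4},
    {"dx": -10,"dy": -100,"dz": 2,"roll": 0.74,"claw": 0.4},
    {"dx": -10,"dy": -100,"dz": 2,"roll": 0.92,"claw": 0.4},
    {"dx": -10,"dy": -100,"dz": 2,"roll": 1.1,"claw": 0.4},
    {"dx": -10,"dy": -100,"dz": 2,"roll": 1.12,"claw": 0.4},
    {"dx": -10,"dy": -100,"dz": 2,"roll": 1.12,"claw": 0.4}
  ]
}}

```text
time: 20.75
eef_pos: [479.8, -113.1, 296.3]
eef_rot: [[0.253, 0.968, -0.0], [0.967, -0.252, 0.027], [0.026, -0.007, -1.0]]
contact_force: [-0.3, -0.0, -1.9]
gripper_width: 46.4
```

```bash
python3 - <<'E'
from h import *
c=cap('wrist');a=cap('scene');t=cap('top');save(c,'w13.npz');save(a,'s13.npz');save(t,'t13.npz');s=env.read_state();print(s['eef_pos'],s['eef_rot'],s['contact_force'],s['gripper_width'])
A=cv2.resize(a['pixels'][190:290,240:350,::-1],(374,340),interpolation=cv2.INTER_CUBIC)
T=cv2.resize(t['pixels'][195:285,240:336,::-1],(374,350),interpolation=cv2.INTER_CUBIC)[:260]
B=cv2.resize(c['pixels'][:,:,::-1],None,fx=.76,fy=.76)
B=c['pixels'][0:420,130:556,::-1];B=cv2.copyMakeBorder(B,0,180,0,0,0)
cv2.imwrite('pics/v13.png',np.hstack([np.vstack([A,T]),B]))
e=s['eef_pos'];print('tcp px',proj(a,e),proj(t,e),proj(c,e,True))
for c_,n in((a,'a'),(t,'t')):
    h=cv2.cvtColor(c_['pixels'],cv2.COLOR_RGB2HSV);m=((h[...,0]>7)&(h[...,0]<20)&(h[...,1]>80)&(h[...,2]>20)).astype(np.uint8)
    p=proj(c_,e).astype(int);k=np.zeros_like(m);k[p[1]-45:p[1]+45,p[0]-45:p[0]+45]=1
    N,L,S,C=cv2.connectedComponentsWithStats(m*k);print(n,[(S[i].tolist(),C[i].round(1)) for i in range(1,N) if S[i,4]>30])
E
```

```text
[ 480.04606632 -113.19689501  296.76724524] [[ 2.51293098e-01  9.67910686e-01  8.26837995e-04]
 [ 9.67561065e-01 -2.51225114e-01  2.66744529e-02]
 [ 2.60262105e-02 -5.90308965e-03 -9.99643832e-01]] [-0.48221032  0.13364037 -2.28201402] 46.752307263304886
tcp px [301.42000854 202.63698864] [274.4916225  242.91200539] [276.40982821 272.09068172]
a [([295, 189, 23, 32, 450], array([305.9, 205.3]))]
t [([276, 218, 21, 11, 110], array([286.2, 222.9]))]
```

View pics/v13.png

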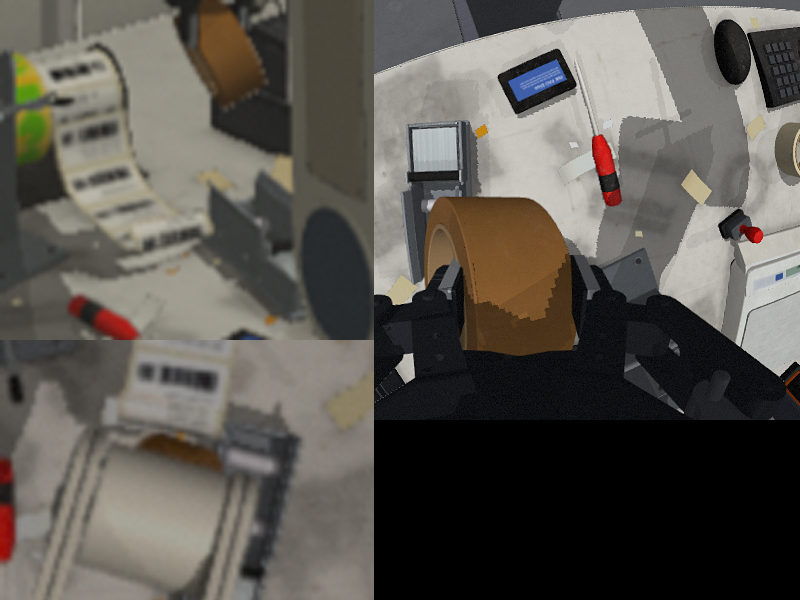

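The last picture shows the roll upright in the pads, with its camera-side edge at v≈197 in the wrist view. The dispenser's deck is to its left, with a roller at about (186,205) in full-image pixels. I'll solve for the roll's offset and the dispenser's axis numerically.

```bash
python3 - <<'E'
from h import *
from scipy.optimize import least_squares
c,a,t=load('w13.npz'),load('s13.npz'),load('t13.npz')
T=np.array([480.05,-113.2,296.8]);X=np.array([.2513,.9676,.026]);Y=np.array([.968,-.2512,-.006]);Zt=np.cross(X,Y);Zu=-Zt
ph=np.linspace(0,2*np.pi,180)
def circ(p,k):return [p+k*X+55*(np.cos(f)*Y+np.sin(f)*Zu) for f in ph]
def res(q):
    p=T+q[0]*Y+q[1]*Zu;C=circ(p,23.5)+circ(p,-23.5)
    W=np.array([proj(c,x,True) for x in C]);A=np.array([proj(a,x) for x in C]);P=np.array([proj(t,x) for x in C])
    return [W[:,1].min()-197,P[:,1].min()-218,A[:,1].max()-221,A[:,0].max()-318]
s=least_squares(res,[20,-10],diff_step=1e-2);print(s.x,s.fun)
# dispenser
z=np.load('c0.npz');b={k:z[k+'b'] for k in('pixels','mtx','rvec','tvec')}
tp=lambda u,v:(120+(u+.5)/4-.5,130+(v+.5)/4-.5);W=lambda u,v:((u+.5)*.7-.5,(v+.5)*.7-.5)
w2,w5=load('w2.npz'),load('w5.npz')
for n,(q,r5,r2) in {'rearL':((710,350),(632,253),(567,262)),'rearR':((783,361),(690,290),(620,290))}.items():
    print(n,onz(b,*tp(*q),80)[:2],onz(w5,*W(*r5),80,True)[:2],onz(w2,*W(*r2),80,True)[:2],tri([ray(b,*tp(*q)),ray(w5,*W(*r5),True)]))
for p in((661,550),(737,567)):print('front',onz(b,*tp(*p),25)[:2])
# outline of gray dispenser in wrist w13: profile across cheeks at some rows
im=cv2.cvtColor(c['pixels'],cv2.COLOR_RGB2GRAY)
for v in(140,165,195,215):print(v,im[v,150:260:2].tolist())
E
```

```text
[21.18740747 -9.7893078 ] [-0.53523092 -0.17516488 -1.14516641 -6.00006999]
rearL [ 575.40970228 -196.87063506] [ 581.78928888 -179.3711129 ] [ 587.51914468 -187.36928073] (array([ 579.57442343, -199.05325766,   45.39400455]), [np.float64(1.9423646037050557), np.float64(1.9423646037052789)])
rearR [ 565.46285126 -262.55530618] [ 562.54748057 -267.52805736] [ 575.27828896 -263.97847933] (array([ 563.97913475, -261.67301172,   87.74963908]), [np.float64(1.0372187521861749), np.float64(1.0372187521860337)])
front [ 394.80003866 -153.96310812]
front [ 379.12731229 -223.79703494]
140 [140, 147, 160, 163, 156, 152, 158, 132, 48, 112, 187, 184, 192, 182, 186, 189, 180, 183, 189, 182, 188, 186, 186, 191, 191, 187, 187, 184, 188, 188, 187, 118, 43, 148, 43, 51, 70, 70, 77, 85, 87, 131, 151, 150, 153, 157, 159, 164, 179, 180, 184, 184, 190, 191, 195]
165 [164, 162, 163, 167, 166, 168, 170, 142, 91, 41, 175, 164, 166, 168, 165, 171, 168, 163, 169, 168, 164, 168, 164, 167, 162, 171, 164, 165, 167, 167, 164, 162, 44, 113, 95, 48, 47, 75, 72, 84, 80, 76, 139, 142, 140, 140, 138, 143, 150, 158, 155, 160, 165, 176, 182]
195 [156, 157, 152, 147, 135, 65, 73, 71, 73, 54, 54, 52, 51, 52, 48, 67, 70, 67, 64, 65, 120, 122, 123, 122, 122, 118, 118, 120, 126, 122, 127, 94, 95, 136, 40, 50, 71, 79, 76, 85, 98, 123, 152, 163, 175, 182, 181, 184, 194, 202, 202, 203, 201, 196, 196]
215 [144, 143, 144, 139, 129, 139, 61, 74, 72, 75, 52, 49, 50, 51, 51, 40, 70, 72, 76, 78, 74, 80, 77, 81, 79, 80, 81, 78, 74, 69, 72, 82, 71, 73, 76, 79, 76, 76, 75, 75, 75, 76, 77, 74, 72, 76, 74, 74, 74, 76, 75, 75, 75, 77, 77]
```

```bash
cat > fit.py <<'E'
from h import *
from scipy.optimize import least_squares
from scipy.spatial.transform import Rotation as R
def meas(c,a,t,T):
    out=[]
    for im,fish,box in((c,1,110),(t,0,45),(a,0,45)):
        h=cv2.cvtColor(im['pixels'],cv2.COLOR_RGB2HSV);m=((h[...,0]>7)&(h[...,0]<20)&(h[...,1]>80)&(h[...,2]>20)).astype(np.uint8)
        p=proj(im,T,fish).astype(int);k=np.zeros_like(m);k[max(p[1]-box,0):p[1]+box,max(p[0]-box,0):p[0]+box]=1
        m=cv2.morphologyEx(m*k,cv2.MORPH_OPEN,np.ones((2,2)));N,L,S,C=cv2.connectedComponentsWithStats(m);i=1+S[1:,4].argmax()
        out.append((S[i,0]-.5,S[i,1]-.5,S[i,0]+S[i,2]-.5,S[i,1]+S[i,3]-.5))
    return out
def fit(c,a,t,T,Rt,M,use):
    ph=np.linspace(0,2*np.pi,120)
    def model(q):
        X0,Y0,Z0=Rt[:,0],Rt[:,1],-Rt[:,2]
        X=R.from_rotvec(q[3]*Y0+q[4]*Z0).apply(X0);Zu=np.cross(X,Y0)*-1;Zu/=np.linalg.norm(Zu);Y=np.cross(Zu,X)
        p=T+q[0]*Y0+q[1]*Z0+q[2]*X0
        P=[p+k*X+55*(np.cos(f)*Y+np.sin(f)*Zu) for k in(24,-24) for f in ph]
        o=[]
        for im,fi in((c,1),(t,0),(a,0)):
            Q=np.array([proj(im,x,fi) for x in P]);o.append((*Q.min(0),*Q.max(0)))
        return np.array(o)
    w=np.array([1/2.,1,1])
    f=lambda q:np.array([(model(q)[i][j]-M[i][j])*w[i] for i,j in use]+[q[4]*20])
    return least_squares(f,[20,-10,0,.1,0],diff_step=1e-3),model
E
python3 - <<'E'
from fit import *
c,a,t=load('w13.npz'),load('s13.npz'),load('t13.npz')
T=np.array([480.05,-113.2,296.8]);Rt=np.array([[.2513,.9679,.0008],[.9676,-.2512,.0267],[.026,-.0059,-.9996]])
M=meas(c,a,t,T);print(M)
s,m=fit(c,a,t,T,Rt,M,[(0,0),(0,1),(1,1),(1,2),(2,2),(2,3)]);print('a,b,k mm, tilt,yaw deg',s.x[:3],np.degrees(s.x[3:]),s.fun.round(1));print(m(s.x).round(0))
E
```

```text
[(np.float64(180.5), np.float64(197.5), np.float64(333.5), np.float64(356.5)), (np.float64(276.5), np.float64(218.5), np.float64(297.5), np.float64(229.5)), (np.float64(296.5), np.float64(189.5), np.float64(318.5), np.float64(221.5))]
a,b,k mm, tilt,yaw deg [ 25.31996946 -19.75386621 -25.58059027] [-18.79638924  -0.97531924] [-0.2  0.2  0.3 -0.4 -0.1  0.2 -0.3]
[[180. 198. 310. 399.]
 [270. 219. 297. 256.]
 [291. 187. 318. 222.]]
```

The fit (residuals ≤0.4) shows the roll is still gripped about 19° tilted, jammed between pad edge and rim. I'll level it by pressing its lower front face gently sideways against the fixed dispenser's cheek edge.

Request:
{"op": "send_rows", "data": {
  "motion": [
    {"dx": 28,"dy": 4,"dz": -20,"roll": 0,"claw": 0.4},
    {"dx": 56,"dy": 8,"dz": -60,"roll": 0,"claw": 0.4},
    {"dx": 56,"dy": 8,"dz": -110,"roll": 0,"claw": 0.4},
    {"dx": 56,"dy": 8,"dz": -145,"roll": 0,"claw": 0.4},
    {"dx": 56,"dy": 8,"dz": -160,"roll": 0,"claw": 0.4},
    {"dx": 56,"dy": 8,"dz": -160,"roll": 0,"claw": 0.4}
  ]
}}

```text
time: 21.65
eef_pos: [535.8, -105.1, 136.4]
eef_rot: [[0.252, 0.968, -0.0], [0.967, -0.252, 0.027], [0.026, -0.007, -1.0]]
contact_force: [0.2, -0.8, -2.4]
gripper_width: 46.2
```

Request:
{"op": "send_rows", "data": {
  "motion": [
    {"dx": -1.2,"dy": -4.8,"dz": 0,"roll": 0,"claw": 0.4},
    {"dx": -2.5,"dy": -9.7,"dz": 0,"roll": 0,"claw": 0.4},
    {"dx": -3.7,"dy": -14.5,"dz": 0,"roll": 0,"claw": 0.4}
  ]
}}

```text
time: 22.02
eef_pos: [532.6, -120.2, 137.4]
eef_rot: [[0.252, 0.968, 0.001], [0.967, -0.252, 0.026], [0.026, -0.005, -1.0]]
contact_force: [0.1, 0.1, -1.5]
gripper_width: 46.3
```

Request:
{"op": "send_rows", "data": {
  "motion": [
    {"dx": -1.2,"dy": -4.8,"dz": 0,"roll": 0,"claw": 0.4},
    {"dx": -2.5,"dy": -9.7,"dz": 0,"roll": 0,"claw": 0.4},
    {"dx": -3,"dy": -11.6,"dz": 0,"roll": 0,"claw": 0.4}
  ]
}}

```text
time: 22.4
eef_pos: [531.8, -128.5, 140.0]
eef_rot: [[0.254, 0.967, 0.006], [0.967, -0.254, 0.033], [0.033, -0.002, -0.999]]
contact_force: [2.9, 28.1, 20.8]
gripper_width: 46.7
```

Request:
{"op": "send_rows", "data": {
  "motion": [
    {"dx": -1.2,"dy": -4.8,"dz": 0,"roll": 0,"claw": 0.4},
    {"dx": -2,"dy": -7.7,"dz": 0,"roll": 0,"claw": 0.4}
  ]
}}

```text
time: 22.65
eef_pos: [531.6, -133.4, 142.3]
eef_rot: [[0.256, 0.967, 0.01], [0.966, -0.256, 0.038], [0.039, 0.0, -0.999]]
contact_force: [2.4, 26.1, 20.7]
gripper_width: 46.8
```

Request:
{"op": "send_rows", "data": {
  "motion": [
    {"dx": -1.2,"dy": -4.8,"dz": 0,"roll": 0,"claw": 0.4},
    {"dx": -2.5,"dy": -9.7,"dz": 0,"roll": 0,"claw": 0.4}
  ]
}}

```text
time: 22.9
eef_pos: [531.5, -139.8, 145.1]
eef_rot: [[0.257, 0.966, 0.015], [0.965, -0.258, 0.044], [0.046, 0.004, -0.999]]
contact_force: [3.2, 29.3, 26.4]
gripper_width: 46.1
```

```bash
cat > chk.py <<'E'
from fit import *
import sys
c=cap('wrist');a=cap('scene');t=cap('top');s_=env.read_state();T=s_['eef_pos'];Rt=np.array(s_['eef_rot'])
for n,x in zip(('wz','sz','tz'),(c,a,t)): save(x,n+'.npz')
M=meas(c,a,t,T);print(np.array(M),T,s_['contact_force'])
s,m=fit(c,a,t,T,Rt,M,eval(sys.argv[1]) if len(sys.argv)>1 else [(0,0),(0,1),(1,1),(1,2),(2,2),(2,3)])
print('a,b,k',s.x[:3],'deg',np.degrees(s.x[3:]),s.fun.round(1));print(m(s.x).round(0))
E
python3 chk.py
```

```text
[[185.5 196.5 333.5 356.5]
 [286.5 207.5 301.5 214.5]
 [292.5 222.5 311.5 252.5]] [ 531.52584032 -140.34818892  145.25046736] [ 0.95959161 21.28084041 18.02639659]
a,b,k [ 23.59144214 -17.13682605 -22.99440271] deg [-15.648563    -1.52938534] [-0.1 -0.1 -0.6 -0.3  0.3 -0.  -0.5]
[[185. 196. 311. 399.]
 [278. 207. 301. 241.]
 [287. 220. 312. 252.]]
```

The jam is too strong to level by pushing. I'll set the roll on the bare bench instead. At under 23° tilt it should rock upright by itself once loosened, and then I can regrip it flat.

Request:
{"op": "send_rows", "data": {
  "motion": [
    {"dx": 5,"dy": 20,"dz": 10,"roll": 0,"claw": 0.4},
    {"dx": 10,"dy": 45,"dz": 20,"roll": 0,"claw": 0.4},
    {"dx": -20,"dy": 70,"dz": 15,"roll": 0,"claw": 0.4},
    {"dx": -66,"dy": 72,"dz": 0,"roll": 0,"claw": 0.4},
    {"dx": -66,"dy": 72,"dz": -30,"roll": 0,"claw": 0.4},
    {"dx": -66,"dy": 72,"dz": -48,"roll": 0,"claw": 0.4},
    {"dx": -66,"dy": 72,"dz": -54,"roll": 0,"claw": 0.4},
    {"dx": -66,"dy": 72,"dz": -54,"roll": 0,"claw": 0.4}
  ]
}}

```text
time: 24.05
eef_pos: [465.7, -68.5, 91.3]
eef_rot: [[0.257, 0.966, 0.015], [0.965, -0.257, 0.042], [0.045, 0.004, -0.999]]
contact_force: [0.4, 0.2, -1.2]
gripper_width: 46.1
```

```bash
python3 chk.py
```

```text
[[184.5 196.5 332.5 356.5]
 [261.5 226.5 281.5 238.5]
 [289.5 247.5 308.5 278.5]] [466.1887259  -68.54390836  91.96215246] [ 0.62588552 -0.67605183 -1.73898317]
a,b,k [ 24.21696939 -19.73368028 -22.51429298] deg [-19.56323253  -1.24630753] [-0.1  0.  -0.4 -0.5  0.5  0.1 -0.4]
[[184. 197. 319. 399.]
 [257. 226. 281. 259.]
 [282. 245. 309. 279.]]
```

Request:
{"op": "send_rows", "data": {
  "motion": [
    {"dx": 0,"dy": 0,"dz": -6,"roll": 0,"claw": 0.4},
    {"dx": 0,"dy": 0,"dz": -10,"roll": 0,"claw": 0.4},
    {"dx": 0,"dy": 0,"dz": -12,"roll": 0,"claw": 0.4},
    {"dx": 0,"dy": 0,"dz": -12,"roll": 0,"claw": 0.4}
  ]
}}

```text
time: 24.7
eef_pos: [466.0, -68.5, 79.7]
eef_rot: [[0.257, 0.966, 0.016], [0.965, -0.257, 0.042], [0.045, 0.005, -0.999]]
contact_force: [0.2, -0.4, -2.3]
gripper_width: 46.0
```

Request:
{"op": "send_rows", "data": {
  "motion": [
    {"dx": 0,"dy": 0,"dz": -2,"roll": 0,"claw": 0.4},
    {"dx": 0,"dy": 0,"dz": -4,"roll": 0,"claw": 0.4},
    {"dx": 0,"dy": 0,"dz": -4,"roll": 0,"claw": 0.4}
  ]
}}

```text
time: 25.08
eef_pos: [466.0, -68.3, 76.4]
eef_rot: [[0.257, 0.966, 0.016], [0.965, -0.257, 0.043], [0.045, 0.005, -0.999]]
contact_force: [-3.7, 1.8, 10.4]
gripper_width: 46.4
```

Request:
{"op": "send_rows", "data": {
  "motion": [
    {"dx": 0,"dy": 0,"dz": 2,"roll": 0,"claw": 0.65},
    {"dx": -1,"dy": -4,"dz": 2,"roll": 0,"claw": 0.8},
    {"dx": -3,"dy": -11,"dz": 3,"roll": 0,"claw": 1},
    {"dx": -5,"dy": -20,"dz": 3,"roll": 0,"claw": 1},
    {"dx": -7,"dy": -28,"dz": 3,"roll": 0,"claw": 1},
    {"dx": -9,"dy": -34,"dz": 3,"roll": 0,"claw": 1},
    {"dx": -9,"dy": -34,"dz": 3,"roll": 0,"claw": 1},
    {"dx": -9,"dy": -34,"dz": 3,"roll": 0,"claw": 1}
  ]
}}

```text
time: 26.08
eef_pos: [457.0, -102.2, 79.3]
eef_rot: [[0.257, 0.966, 0.016], [0.965, -0.258, 0.043], [0.045, 0.005, -0.999]]
contact_force: [-0.1, 0.8, -0.4]
gripper_width: 85.3
```

```bash
python3 chk.py
```

```text
[[213.5 161.5 341.5 356.5]
 [275.5 223.5 279.5 226.5]
 [293.5 253.5 316.5 285.5]] [ 457.04117253 -102.04527113   79.35661431] [-0.2644204   0.53108083 -1.46234601]
a,b,k [  9.91568889 -30.53323252  23.41027833] deg [54.92880618 -3.44092455] [-0.5  1.   6.   1.8 -5.5  0.2 -1.2]
[[212. 164. 405. 366.]
 [249. 230. 281. 262.]
 [278. 253. 311. 286.]]
```

```bash
sed -i "s/^c=cap('wrist');a=cap('scene');t=cap('top')/c,a,t=[load(x) for x in('wz.npz','sz.npz','tz.npz')] if len(sys.argv)>2 else [cap(x) for x in('wrist','scene','top')]/" chk.py; python3 chk.py "[(0,0),(0,1),(0,2),(2,2),(2,3)]" x
```

```text
[[213.5 161.5 341.5 356.5]
 [275.5 223.5 279.5 226.5]
 [293.5 253.5 316.5 285.5]] [ 457.04117253 -102.04527113   79.35661431] [-0.2644204   0.53108083 -1.46234601]
a,b,k [  6.47011105 -30.91013012  -7.95430446] deg [-13.99118338   0.10430355] [-0.1 -0.1 -0.1 -0.6 -0.1  0. ]
[[213. 161. 341. 360.]
 [262. 233. 284. 265.]
 [290. 252. 316. 285.]]
```

```bash
python3 - <<'E'
from fit import *
c,a,t=[load(x) for x in('wz.npz','sz.npz','tz.npz')]
s_=env.read_state();T=s_['eef_pos'];Rt=np.array(s_['eef_rot'])
M=meas(c,a,t,T)
_,m=fit(c,a,t,T,Rt,M,[(0,0)])
use=[(0,0),(0,1),(0,2),(2,2),(2,3)]
for d in(-20,-14,-8,-2.6,3,8):
    w=np.radians(d)+.045;z=55*np.cos(w)+24*abs(np.sin(w))
    f=lambda q:np.array([(m([q[0],z-T[2],q[1],np.radians(d),0])[i][j]-M[i][j]) for i,j in use])
    s=least_squares(f,[10,0],diff_step=1e-3);print(d,z,s.x,s.fun.round(1))
im=cv2.cvtColor(c['pixels'],cv2.COLOR_RGB2HSV)
for v in(165,175,190,210,230):
    r=im[v];k=np.flatnonzero((r[:,0]>7)&(r[:,0]<20)&(r[:,1]>80));k=k[(k>150)&(k<400)];print(v,k[[0,-1]] if len(k) else 0,r[200:350:6,2].tolist())
E
```

```text
-20 59.662636235873364 [  6.48180998 -10.00705787] [-13.7   1.6   9.1   0.5  -2.9]
-14 58.66347738801892 [ 5.62555352 -8.71804998] [-4.3  0.3  2.9 -0.1 -2.5]
-8 57.02158920577948 [ 5.06702763 -6.13004587] [ 2.  -0.5 -2.  -0.9 -2. ]
-2.6 55.009081512055 [ 4.83099108 -2.03942138] [ 3.  -0.8 -3.3 -2.  -1.5]
3 57.07248216840192 [4.61293747 2.51393467] [ 2.1 -0.8 -2.3 -2.9 -2.1]
8 58.47117203469792 [4.78638318 6.37499465] [ 1.3 -0.7 -1.6 -3.6 -2.7]
165 [190 331] [189, 188, 159, 188, 192, 196, 110, 111, 110, 109, 110, 110, 107, 107, 105, 103, 104, 103, 100, 98, 98, 99, 134, 159, 161]
175 [206 335] [186, 181, 163, 180, 180, 111, 122, 117, 116, 119, 117, 121, 116, 115, 117, 116, 111, 112, 113, 113, 108, 111, 109, 161, 161]
190 [227 338] [143, 140, 149, 169, 169, 129, 126, 126, 125, 128, 127, 128, 127, 127, 123, 121, 124, 122, 122, 123, 121, 119, 123, 109, 160]
210 [223 340] [131, 137, 136, 149, 123, 134, 134, 133, 130, 133, 132, 134, 131, 133, 133, 131, 129, 131, 131, 130, 133, 127, 129, 130, 179]
230 [220 340] [142, 140, 132, 137, 141, 140, 140, 139, 136, 139, 135, 135, 134, 134, 134, 136, 133, 132, 134, 134, 136, 137, 138, 135, 180]
```

The roll now stands upright between the pads, with a symmetric silhouette and about 5 mm off centre. Regripping on both faces.

Request:
{"op": "send_rows", "data": {
  "motion": [
    {"dx": 1,"dy": -3,"dz": -4,"roll": 0,"claw": 0.8},
    {"dx": 1,"dy": -3,"dz": -4,"roll": 0,"claw": 0.68},
    {"dx": 1,"dy": -3,"dz": -4,"roll": 0,"claw": 0.62},
    {"dx": 1,"dy": -3,"dz": -4,"roll": 0,"claw": 0.57},
    {"dx": 1,"dy": -3,"dz": -4,"roll": 0,"claw": 0.4},
    {"dx": 1,"dy": -3,"dz": -4,"roll": 0,"claw": 0.4},
    {"dx": 1,"dy": -3,"dz": -4,"roll": 0,"claw": 0.4},
    {"dx": 1,"dy": -3,"dz": -4,"roll": 0,"claw": 0.4}
  ]
}}

```text
time: 27.22
eef_pos: [458.5, -105.2, 75.7]
eef_rot: [[0.257, 0.966, 0.017], [0.965, -0.257, 0.042], [0.045, 0.006, -0.999]]
contact_force: [1.1, -0.4, 5.0]
gripper_width: 48.0
```

Request:
{"op": "send_rows", "data": {
  "motion": [
    {"dx": 0,"dy": 0,"dz": 30,"roll": 0,"claw": 0.4},
    {"dx": 0,"dy": 0,"dz": 80,"roll": 0,"claw": 0.4},
    {"dx": 0,"dy": 0,"dz": 110,"roll": 0,"claw": 0.4},
    {"dx": 0,"dy": 0,"dz": 120,"roll": 0,"claw": 0.4},
    {"dx": 0,"dy": 0,"dz": 120,"roll": 0,"claw": 0.4}
  ]
}}

```text
time: 27.85
eef_pos: [458.1, -105.1, 195.2]
eef_rot: [[0.257, 0.966, 0.017], [0.965, -0.257, 0.042], [0.045, 0.005, -0.999]]
contact_force: [-0.8, 0.2, -2.9]
gripper_width: 47.6
```

```bash
python3 chk.py "[(0,0),(0,1),(0,2),(2,2),(2,3)]"; python3 chk.py "[(0,0),(0,1),(0,2),(1,1),(2,2),(2,3)]" x | tail -5
```

```text
[[213.5 159.5 349.5 343.5]
 [259.5 262.5 273.5 270.5]
 [294.5 223.5 318.5 256.5]] [ 457.46399629 -104.9032051   194.11546943] [-0.44838048 -0.26137642 -1.95131928]
a,b,k [  5.97003757 -28.76824713  -5.83596939] deg [-16.1223551    0.32891638] [-0.2 -0.2 -0.1 -1.2 -0.2  0.1]
[[213. 159. 349. 360.]
 [261. 231. 285. 266.]
 [290. 222. 317. 256.]]
 [294.5 223.5 318.5 256.5]] [ 457.46399629 -104.9032051   194.11546943] [-0.44838048 -0.26137642 -1.95131928]
a,b,k [ -4.2120297  -11.44453782  -8.35339909] deg [-12.39871052  -1.14936441] [ -2.2  -7.7  -0.4 -28.3   0.8  -3.5  -0.4]
[[209. 144. 349. 365.]
 [262. 234. 285. 270.]
 [293. 219. 319. 253.]]
```

```bash
cat > edge.py <<'E'
from fit import *
c,a,t=[load(x) for x in('wz.npz','sz.npz','tz.npz')]
s_=env.read_state();T=s_['eef_pos'];Rt=np.array(s_['eef_rot']);M=meas(c,a,t,T)
h=cv2.cvtColor(c['pixels'],cv2.COLOR_RGB2HSV);mk=((h[...,0]>7)&(h[...,0]<20)&(h[...,1]>110)).astype(np.uint8)
N,L,S,C=cv2.connectedComponentsWithStats(mk[:, :]);i=1+S[1:,4].argmax();mk=(L==i)
rows=list(range(S[i,1]+12,S[i,1]+80,8));E=[np.flatnonzero(mk[v])[[0,-1]] for v in rows];print(S[i],list(zip(rows,[e.tolist() for e in E])))
ph=np.linspace(0,2*np.pi,120)
def pts(q):
    X0,Y0,Z0=Rt[:,0],Rt[:,1],-Rt[:,2]
    X=R.from_rotvec(q[3]*Y0).apply(X0);Zu=np.cross(Y0,X);p=T+q[0]*Y0+q[1]*Z0+q[2]*X0
    return [p+k*X+55*(np.cos(f)*Y0+np.sin(f)*Zu) for k in(24,-24) for f in ph]
def f(q):
    P=pts(q);H=cv2.convexHull(np.array([proj(c,x,1) for x in P],np.float32))[:,0];im=np.zeros((420,560),np.uint8)
    o=[]
    for v,e in zip(rows,E):
        xs=[]
        for A,B in zip(H,np.roll(H,-1,0)):
            if (A[1]-v)*(B[1]-v)<0: xs.append(A[0]+(B[0]-A[0])*(v-A[1])/(B[1]-A[1]))
        o+= [min(xs)-e[0],max(xs)-e[1]] if xs else [20,20]
    Q=np.array([proj(a,x) for x in P]);W=np.array([proj(c,x,1) for x in P])
    return np.array(o+[3*(W[:,1].min()-S[i,1]),3*(Q[:,0].max()-M[2][2]),3*(Q[:,1].max()-M[2][3])])
for d0 in(-.25,0,.15):
    s=least_squares(f,[5,-20,0,d0],diff_step=1e-3,loss='soft_l1');print(s.cost,s.x[:3],np.degrees(s.x[3]),s.fun.round(1))
E
python3 edge.py
```

```text
[  213   126   136   217 25324] [(138, [234, 335]), (146, [232, 340]), (154, [229, 342]), (162, [228, 344]), (170, [226, 345]), (178, [225, 346]), (186, [224, 347]), (194, [222, 348]), (202, [221, 348])]
16.04193401511626 [-12.75875728 -24.9707914    5.09625033] 2.1819665522841687 [-1.9  4.4 -2.1  1.4 -0.7  0.9 -1.1  0.2 -0.2  0.2 -0.1 -0.   0.1 -0.4
  1.4 -0.9  1.9 -0.5  0.5 -4.8  2.6]
16.041958590159066 [-12.75879236 -24.97121197   5.09284344] 2.176588625494164 [-1.9  4.4 -2.1  1.4 -0.7  0.9 -1.1  0.1 -0.2  0.2 -0.1 -0.   0.1 -0.4
  1.4 -0.9  1.9 -0.5  0.5 -4.8  2.6]
16.04195276927025 [-12.75873031 -24.97041427   5.09754286] 2.1844555049079295 [-1.9  4.4 -2.1  1.4 -0.7  0.9 -1.1  0.2 -0.2  0.2 -0.1 -0.   0.1 -0.4
  1.4 -0.9  1.9 -0.5  0.5 -4.8  2.6]
```

Request:
{"op": "send_rows", "data": {
  "motion": [
    {"dx": 5,"dy": -5,"dz": 26,"roll": 0,"claw": 0.4},
    {"dx": 30,"dy": -45,"dz": 28,"roll": 0,"claw": 0.4},
    {"dx": 60,"dy": -90,"dz": 28,"roll": 0,"claw": 0.4},
    {"dx": 71,"dy": -116,"dz": 28,"roll": 0,"claw": 0.4},
    {"dx": 71,"dy": -116,"dz": 28,"roll": 0,"claw": 0.4},
    {"dx": 71,"dy": -116,"dz": 28,"roll": 0,"claw": 0.4}
  ]
}}

```text
time: 28.75
eef_pos: [527.4, -220.2, 220.6]
eef_rot: [[0.257, 0.966, 0.012], [0.965, -0.257, 0.045], [0.046, -0.0, -0.999]]
contact_force: [-0.7, -0.3, -2.8]
gripper_width: 47.5
```

```bash
python3 - <<'E'
from fit import *
for n,x in zip(('wz','sz','tz'),('wrist','scene','top')): save(cap(x),n+'.npz')
c=load('wz.npz');s=env.read_state();print(s['eef_pos'],s['contact_force'],s['gripper_width'])
g=cv2.cvtColor(c['pixels'],cv2.COLOR_RGB2GRAY)
O=np.array([488,-209.5,0]);dx=np.array([.967,-.254,0]);dy=np.array([.254,.967,0])
for u,w,z in((-60,39,20),(-60,-39,20),(-90,39,20),(-90,-39,20),(0,33,80),(0,-33,80),(0,0,33)):print((u,w,z),proj(c,O+u*dx+w*dy+[0,0,z],1).round(0))
for v in range(20,150,12):print(v,g[v,200:360:3].tolist())
E
python3 edge.py
```

```text
[ 527.87342915 -219.94673696  221.68206617] [ 0.65696103 -0.02456344 -1.74759108] 47.62421561888826
(-60, 39, 20) [304.  96.]
(-60, -39, 20) [229.  97.]
(-90, 39, 20) [304.  69.]
(-90, -39, 20) [229.  69.]
(0, 33, 80) [306. 158.]
(0, -33, 80) [230. 159.]
(0, 0, 33) [267. 154.]
20 [148, 150, 149, 149, 149, 148, 143, 145, 149, 153, 153, 147, 142, 143, 136, 136, 137, 136, 140, 140, 139, 137, 134, 132, 129, 139, 139, 141, 148, 151, 151, 152, 152, 156, 155, 156, 153, 158, 157, 156, 150, 159, 163, 164, 168, 0, 3, 21, 26, 26, 90, 85, 88, 87]
32 [144, 148, 148, 146, 145, 138, 141, 148, 144, 145, 148, 154, 145, 141, 142, 140, 138, 136, 129, 130, 130, 131, 137, 137, 134, 128, 133, 135, 139, 142, 145, 146, 150, 154, 152, 153, 154, 153, 156, 159, 167, 172, 163, 162, 165, 165, 167, 4, 12, 24, 23, 28, 64, 19]
44 [144, 144, 145, 153, 150, 148, 146, 147, 142, 135, 138, 126, 130, 136, 126, 125, 141, 130, 120, 137, 139, 122, 133, 145, 127, 127, 140, 129, 115, 127, 170, 121, 111, 151, 157, 163, 165, 171, 170, 172, 167, 165, 172, 173, 162, 162, 176, 177, 176, 36, 2, 23, 12, 11]
56 [155, 154, 146, 149, 1
[... 2149 characters left out ...]
70, [226, 345]), (178, [225, 346]), (186, [224, 348]), (194, [222, 348]), (202, [221, 348])]
20.71925354280996 [-13.92937189 -26.80068462   5.31052325] 3.073021048074359 [-0.4  5.  -0.7  1.9 -0.5  1.3 -1.   0.4 -0.2  0.3 -0.2  0.  -0.1 -1.4
  1.2 -0.9  1.6 -0.6  0.6  8.4  4.4]
319.0242964478451 [  4.58432689 -19.93203408   0.10404596] -4.737853774243439 [ 20.   20.   20.   20.   20.   20.   20.   20.    1.4 -14.    1.5 -11.
   1.9 -10.    3.4  -7.5   4.1  -5.5 108.    4.5  -5.5]
292.3768629351619 [ 4.99490947e+00 -2.00009605e+01 -3.38075395e-04] -13.759214717651862 [ 20.   20.   20.   20.   20.   20.   20.   20.   -1.2 -12.2  -1.4  -6.7
  -1.   -3.8   0.7   0.2   1.6   3.5 108.    5.   -4.7]
```

Request:
{"op": "send_rows", "data": {
  "motion": [
    {"dx": -1,"dy": -5.5,"dz": -10,"roll": 0.02,"claw": 0.4},
    {"dx": -1,"dy": -5.5,"dz": -40,"roll": 0.02,"claw": 0.4},
    {"dx": -1,"dy": -5.5,"dz": -60,"roll": 0.02,"claw": 0.4},
    {"dx": -1,"dy": -5.5,"dz": -66,"roll": 0.02,"claw": 0.4},
    {"dx": -1,"dy": -5.5,"dz": -66,"roll": 0.02,"claw": 0.4}
  ]
}}

```text
time: 29.52
eef_pos: [526.8, -225.3, 155.5]
eef_rot: [[0.236, 0.972, 0.012], [0.971, -0.237, 0.044], [0.046, 0.001, -0.999]]
contact_force: [0.2, 0.1, -2.4]
gripper_width: 47.4
```

Request:
{"op": "send_rows", "data": {
  "motion": [
    {"dx": 0,"dy": 0,"dz": -4,"roll": 0,"claw": 0.4},
    {"dx": 0,"dy": 0,"dz": -8,"roll": 0,"claw": 0.4},
    {"dx": 0,"dy": 0,"dz": -10,"roll": 0,"claw": 0.4}
  ]
}}

```text
time: 29.9
eef_pos: [526.8, -225.4, 145.5]
eef_rot: [[0.236, 0.972, 0.012], [0.971, -0.236, 0.044], [0.046, 0.001, -0.999]]
contact_force: [0.2, -1.3, -2.5]
gripper_width: 47.4
```

Request:
{"op": "send_rows", "data": {
  "motion": [
    {"dx": 0,"dy": 0,"dz": -4,"roll": 0,"claw": 0.4},
    {"dx": 0,"dy": 0,"dz": -8,"roll": 0,"claw": 0.4},
    {"dx": 0,"dy": 0,"dz": -8,"roll": 0,"claw": 0.4}
  ]
}}

```text
time: 30.28
eef_pos: [526.5, -225.2, 137.0]
eef_rot: [[0.236, 0.972, 0.011], [0.971, -0.236, 0.044], [0.046, 0.0, -0.999]]
contact_force: [-0.3, -0.6, -1.7]
gripper_width: 47.2
```

Request:
{"op": "send_rows", "data": {
  "motion": [
    {"dx": 0,"dy": 0,"dz": -4,"roll": 0,"claw": 0.4},
    {"dx": 0,"dy": 0,"dz": -8,"roll": 0,"claw": 0.4},
    {"dx": 0,"dy": 0,"dz": -8,"roll": 0,"claw": 0.4}
  ]
}}

```text
time: 30.65
eef_pos: [526.2, -225.1, 128.6]
eef_rot: [[0.236, 0.972, 0.011], [0.971, -0.236, 0.045], [0.046, -0.0, -0.999]]
contact_force: [1.3, 0.0, -2.9]
gripper_width: 47.5
```

Request:
{"op": "send_rows", "data": {
  "motion": [
    {"dx": 0,"dy": 0,"dz": -4,"roll": 0,"claw": 0.4},
    {"dx": 0,"dy": 0,"dz": -8,"roll": 0,"claw": 0.4},
    {"dx": 0,"dy": 0,"dz": -12,"roll": 0,"claw": 0.4},
    {"dx": 0,"dy": 0,"dz": -12,"roll": 0,"claw": 0.4}
  ]
}}

```text
time: 31.15
eef_pos: [526.1, -225.2, 116.2]
eef_rot: [[0.236, 0.972, 0.01], [0.971, -0.236, 0.045], [0.046, -0.001, -0.999]]
contact_force: [0.3, -1.8, -3.7]
gripper_width: 47.6
```

Request:
{"op": "send_rows", "data": {
  "motion": [
    {"dx": 0,"dy": 0,"dz": -3,"roll": 0,"claw": 0.4},
    {"dx": 0,"dy": 0,"dz": -6,"roll": 0,"claw": 0.4},
    {"dx": 0,"dy": 0,"dz": -6,"roll": 0,"claw": 0.4}
  ]
}}

```text
time: 31.52
eef_pos: [526.1, -225.1, 109.9]
eef_rot: [[0.236, 0.972, 0.01], [0.971, -0.236, 0.045], [0.046, -0.001, -0.999]]
contact_force: [0.9, -0.5, -3.0]
gripper_width: 47.3
```

Request:
{"op": "send_rows", "data": {
  "motion": [
    {"dx": 0,"dy": 0,"dz": -3,"roll": 0,"claw": 0.4},
    {"dx": 0,"dy": 0,"dz": -6,"roll": 0,"claw": 0.4},
    {"dx": 0,"dy": 0,"dz": -6,"roll": 0,"claw": 0.4}
  ]
}}

```text
time: 31.9
eef_pos: [526.0, -225.0, 103.5]
eef_rot: [[0.235, 0.972, 0.01], [0.971, -0.236, 0.045], [0.046, -0.001, -0.999]]
contact_force: [1.7, 1.4, -2.9]
gripper_width: 47.5
```

Request:
{"op": "send_rows", "data": {
  "motion": [
    {"dx": 0,"dy": 0,"dz": -2,"roll": 0,"claw": 0.4},
    {"dx": 0,"dy": 0,"dz": -4,"roll": 0,"claw": 0.4},
    {"dx": 0,"dy": 0,"dz": -4,"roll": 0,"claw": 0.4}
  ]
}}

```text
time: 32.28
eef_pos: [526.7, -224.9, 101.3]
eef_rot: [[0.235, 0.972, 0.011], [0.971, -0.236, 0.045], [0.046, 0.0, -0.999]]
contact_force: [-2.3, 4.7, 15.7]
gripper_width: 47.4
```

Contact at TCP z ≈ 101, which puts the roll centre at about 80.5 mm, as it should be when seated. Releasing.

Request:
{"op": "send_rows", "data": {
  "motion": [
    {"dx": 0,"dy": 0,"dz": 1,"roll": 0,"claw": 0.6},
    {"dx": 0,"dy": 0,"dz": 1,"roll": 0,"claw": 0.75},
    {"dx": 0,"dy": 0,"dz": 2,"roll": 0,"claw": 0.85},
    {"dx": 0,"dy": 0,"dz": 20,"roll": 0,"claw": 0.85},
    {"dx": 0,"dy": 0,"dz": 70,"roll": 0,"claw": 0.85},
    {"dx": 0,"dy": 0,"dz": 130,"roll": 0,"claw": 0.85},
    {"dx": -30,"dy": 20,"dz": 190,"roll": 0,"claw": 0.85},
    {"dx": -60,"dy": 60,"dz": 240,"roll": 0,"claw": 0.85},
    {"dx": -60,"dy": 60,"dz": 240,"roll": 0,"claw": 0.85}
  ]
}}

```text
time: 33.4
eef_pos: [466.5, -164.2, 345.5]
eef_rot: [[0.234, 0.972, 0.017], [0.971, -0.235, 0.043], [0.045, 0.007, -0.999]]
contact_force: [0.3, -0.0, 0.3]
gripper_width: 72.0
```

```bash
python3 - <<'E'
from fit import *
c,a,t=[cap(x) for x in('wrist','scene','top')]
for n,x in zip(('wy','sy','ty'),(c,a,t)):save(x,n+'.npz')
s=env.read_state();print(s['eef_pos'],s['joint_positions'].round(2) if hasattr(s['joint_positions'],'round') else s['joint_positions'])
X=np.array([.236,.971,0]);Y=np.array([.971,-.236,0]);Zu=np.array([0,0,1.])
p=np.array([514.5,-221.5,80.5]);ph=np.linspace(0,2*np.pi,120)
P=[p+k*X+55*(np.cos(f)*Y+np.sin(f)*Zu) for k in(24,-24) for f in ph]
for n,im,fi in(('w',c,1),('s',a,0),('t',t,0)):
    Q=np.array([proj(im,x,fi) for x in P]);mn,mx=Q.min(0),Q.max(0)
    h=cv2.cvtColor(im['pixels'],cv2.COLOR_RGB2HSV);m=((h[...,0]>7)&(h[...,0]<20)&(h[...,1]>90)&(h[...,2]>20)).astype(np.uint8)
    m=cv2.morphologyEx(m,cv2.MORPH_OPEN,np.ones((2,2)));N,L,S,C=cv2.connectedComponentsWithStats(m)
    print(n,'pred',mn.round(0),mx.round(0),[ (S[i][:2].tolist(),(S[i][:2]+S[i][2:4]).tolist(),int(S[i,4])) for i in range(1,N) if S[i,4]>60 and mn[0]-25<C[i][0]<mx[0]+25 and mn[1]-25<C[i][1]<mx[1]+25])
E
```

```text
[ 466.8661349  -164.97383215  341.76880291] [-0.39  0.11  1.79  0.05  1.25 -1.74]
w pred [208. 183.] [252. 267.] [([210, 184], [255, 269], 3396)]
s pred [303. 231.] [328. 262.] [([306, 233], [328, 262], 447)]
t pred [294. 218.] [314. 251.] [([300, 219], [316, 234], 172)]
```

The roll stands in the basket where predicted in all three views. Next, fold the hook back.

Request:
{"op": "send_rows", "data": {
  "motion": [
    {"dx": 0,"dy": 40,"dz": 0,"roll": 0.1,"claw": 0.6},
    {"dx": 20,"dy": 85,"dz": 0,"roll": 0.25,"claw": 0.6},
    {"dx": 50,"dy": 125,"dz": 0,"roll": 0.43,"claw": 0.6},
    {"dx": 90,"dy": 145,"dz": 0,"roll": 0.44,"claw": 0.6},
    {"dx": 113,"dy": 149,"dz": 0,"roll": 0.44,"claw": 0.6},
    {"dx": 113,"dy": 149,"dz": 0,"roll": 0.44,"claw": 0.6}
  ]
}}

```text
time: 34.3
eef_pos: [580.9, -15.9, 338.9]
eef_rot: [[-0.202, 0.979, -0.011], [0.978, 0.202, 0.045], [0.047, -0.002, -0.999]]
contact_force: [-1.0, 0.0, -0.5]
gripper_width: 51.1
```

```bash
python3 - <<'E'
from fit import *
c=cap('wrist');a=cap('scene');save(c,'wh.npz');save(a,'sh.npz');s=env.read_state();print(s['eef_pos'],s['eef_rot'][:,0])
end=np.array([588.,-14.5,227.]);ex=np.array([.981,.196,0]);r=-.9284*ex+[0,0,.3717];hg=end-126*r
for k in(0,12,24,40,74):print(k,proj(c,end-k*r,1).round(1),proj(a,end-k*r).round(1))
p=proj(c,end-12*r,1).astype(int);g=cv2.cvtColor(c['pixels'],cv2.COLOR_RGB2GRAY)
print(p,g.shape)
y0,x0=max(p[1]-48,0),max(p[0]-60,0)
for v in range(y0,min(p[1]+60,420),6):print(v,x0,g[v,x0:x0+120:4].tolist())
E
```

```text
[579.28314115 -16.46017787 339.71162998] [-0.20074124  0.9785399   0.04650406]
0 [269.1 220.7] [259.6 218.6]
12 [268.9 231.9] [257.3 218.9]
24 [268.8 242.6] [255.  219.3]
40 [268.6 255.8] [251.9 219.7]
74 [268.3 280.8] [245.5 220.7]
[268 231] (420, 560)
183 208 [173, 169, 171, 177, 170, 157, 151, 157, 153, 151, 156, 172, 180, 180, 183, 188, 188, 183, 183, 179, 179, 170, 161, 155, 143, 86, 88, 89, 87, 87]
189 208 [176, 175, 175, 177, 170, 156, 145, 150, 154, 149, 149, 162, 179, 182, 188, 188, 189, 189, 188, 184, 179, 182, 167, 148, 139, 81, 83, 83, 92, 91]
195 208 [178, 170, 170, 166, 167, 161, 146, 145, 147, 145, 154, 174, 182, 186, 188, 190, 191, 188, 187, 186, 188, 170, 167, 164, 159, 84, 82, 82, 85, 84]
201 208 [182, 176, 159, 158, 156, 161, 162, 150, 141, 141, 151, 164, 178, 185, 188, 189, 189, 192, 191, 193, 174, 173, 173, 172, 159, 96, 94, 87, 86, 85]
207 208 [179, 161, 141, 137, 139, 143, 156, 162, 149, 140, 143, 157, 173, 182, 184, 186, 188, 189, 174, 175, 174, 175, 172, 99, 101, 101, 97, 98, 94, 86]
213 208 [177, 159, 142, 143, 136, 116, 116, 116, 112, 108, 105, 110, 109, 12
[... 1146 characters left out ...]

261 208 [96, 84, 12, 37, 155, 162, 66, 69, 70, 70, 73, 69, 66, 71, 102, 149, 118, 70, 45, 48, 50, 47, 47, 69, 99, 100, 114, 116, 114, 119]
267 208 [95, 23, 8, 0, 170, 177, 71, 73, 73, 70, 71, 75, 72, 70, 78, 104, 84, 78, 51, 44, 47, 46, 47, 45, 100, 110, 114, 115, 118, 112]
273 208 [15, 14, 16, 7, 173, 166, 73, 70, 69, 71, 73, 74, 57, 73, 79, 104, 84, 47, 47, 46, 44, 47, 47, 48, 102, 107, 109, 111, 112, 113]
279 208 [20, 15, 20, 1, 204, 202, 202, 108, 101, 104, 130, 193, 163, 106, 102, 105, 101, 106, 108, 106, 107, 107, 106, 104, 105, 105, 105, 104, 105, 118]
285 208 [13, 14, 12, 3, 166, 73, 73, 45, 75, 71, 51, 43, 56, 47, 75, 102, 72, 46, 47, 45, 48, 44, 45, 44, 46, 99, 107, 114, 114, 114]
```

Request:
{"op": "send_rows", "data": {
  "motion": [
    {"dx": 19.5,"dy": 5,"dz": -30,"roll": 0,"claw": 0.5},
    {"dx": 19.5,"dy": 5,"dz": -85,"roll": 0,"claw": 0.5},
    {"dx": 19.5,"dy": 5,"dz": -120,"roll": 0,"claw": 0.5},
    {"dx": 19.5,"dy": 5,"dz": -138,"roll": 0,"claw": 0.4},
    {"dx": 19.5,"dy": 5,"dz": -138,"roll": 0,"claw": 0.0},
    {"dx": 19.5,"dy": 5,"dz": -138,"roll": 0,"claw": 0.0},
    {"dx": 19.5,"dy": 5,"dz": -138,"roll": 0,"claw": 0.0},
    {"dx": 19.5,"dy": 5,"dz": -138,"roll": 0,"claw": 0.0}
  ]
}}

```text
time: 35.4
eef_pos: [598.8, -11.1, 202.9]
eef_rot: [[-0.201, 0.98, -0.01], [0.979, 0.201, 0.046], [0.047, -0.001, -0.999]]
contact_force: [-2.7, 3.8, 0.7]
gripper_width: 9.0
```

```bash
python3 - <<'E'
import numpy as np
ex=np.array([.981,.196]);t0=1.19
for t in np.linspace(t0,-.03,15)[1:]:
    d=114*(np.sin(t0)-np.sin(t));print(np.round(d*ex,1),round(114*(np.cos(t)-np.cos(t0)),1))
E
```

```text
[4.  0.8] 9.1
[8.8 1.8] 17.7
[14.3  2.9] 25.9
[20.4  4.1] 33.6
[27.2  5.4] 40.7
[34.6  6.9] 47.2
[42.5  8.5] 53.0
[50.9 10.2] 58.1
[59.7 11.9] 62.4
[68.8 13.7] 65.9
[78.2 15.6] 68.6
[87.7 17.5] 70.4
[97.4 19.5] 71.4
[107.2  21.4] 71.6
```

Request:
{"op": "send_rows", "data": {
  "motion": [
    {"dx": 4,"dy": 0.8,"dz": 9.1,"roll": 0,"claw": 0},
    {"dx": 8.8,"dy": 1.8,"dz": 17.7,"roll": 0,"claw": 0},
    {"dx": 14.3,"dy": 2.9,"dz": 25.9,"roll": 0,"claw": 0},
    {"dx": 20.4,"dy": 4.1,"dz": 33.6,"roll": 0,"claw": 0},
    {"dx": 27.2,"dy": 5.4,"dz": 40.7,"roll": 0,"claw": 0},
    {"dx": 34.6,"dy": 6.9,"dz": 47.2,"roll": 0,"claw": 0},
    {"dx": 42.5,"dy": 8.5,"dz": 53,"roll": 0,"claw": 0},
    {"dx": 50.9,"dy": 10.2,"dz": 58.1,"roll": 0,"claw": 0},
    {"dx": 59.7,"dy": 11.9,"dz": 62.4,"roll": 0,"claw": 0},
    {"dx": 68.8,"dy": 13.7,"dz": 65.9,"roll": 0,"claw": 0}
  ]
}}

```text
time: 36.65
eef_pos: [667.7, 2.6, 268.8]
eef_rot: [[-0.201, 0.98, -0.011], [0.979, 0.201, 0.046], [0.047, -0.002, -0.999]]
contact_force: [-0.3, 1.3, -11.4]
gripper_width: 8.8
```

Request:
{"op": "send_rows", "data": {
  "motion": [
    {"dx": 9.4,"dy": 1.9,"dz": 2.7,"roll": 0,"claw": 0},
    {"dx": 18.9,"dy": 3.8,"dz": 4.5,"roll": 0,"claw": 0},
    {"dx": 28.6,"dy": 5.8,"dz": 5.5,"roll": 0,"claw": 0},
    {"dx": 36,"dy": 7.2,"dz": 5.6,"roll": 0,"claw": 0},
    {"dx": 36,"dy": 7.2,"dz": 5.6,"roll": 0,"claw": 0}
  ]
}}

```text
time: 37.28
eef_pos: [705.0, 9.9, 275.5]
eef_rot: [[-0.201, 0.98, -0.009], [0.979, 0.201, 0.046], [0.046, 0.001, -0.999]]
contact_force: [-0.6, -0.3, 0.6]
gripper_width: -0.2
```

The sleeve slipped out near the end. I'll rise and find it numerically.

Request:
{"op": "send_rows", "data": {
  "motion": [
    {"dx": 0,"dy": 0,"dz": 40,"roll": 0,"claw": 0},
    {"dx": 0,"dy": 0,"dz": 90,"roll": 0,"claw": 0.3},
    {"dx": -20,"dy": -4,"dz": 120,"roll": 0,"claw": 0.5},
    {"dx": -20,"dy": -4,"dz": 120,"roll": 0,"claw": 0.5}
  ]
}}

```text
time: 37.78
eef_pos: [685.4, 5.6, 399.8]
eef_rot: [[-0.201, 0.98, -0.002], [0.979, 0.201, 0.045], [0.045, 0.007, -0.999]]
contact_force: [-0.1, 0.5, 0.2]
gripper_width: 42.8
```

```bash
cat > hook.py <<'E'
from fit import *
c=cap('wrist');a=cap('scene');t=cap('top');save(c,'wh2.npz');save(a,'sh2.npz');s=env.read_state();print(s['eef_pos'])
hg=np.array([703.,8.5,180]);ex=np.array([.981,.196,0])
R0=load('c0a.npz') if 0 else None
for th in(0,.1,.2,.3,.45,.6,.8):
    r=-np.sin(th)*ex+[0,0,np.cos(th)];print(th,[(proj(c,hg+k*r,1).round(0).tolist(),proj(a,hg+k*r).round(1).tolist(),proj(t,hg+k*r).round(1).tolist()) for k in(126,102)])
for n,im,(x0,y0,x1,y1) in(('w',c,(200,120,350,420)),('s',a,(215,175,275,245)),('t',t,(215,150,265,220))):
    g=im['pixels'].max(2);m=(g<45).astype(np.uint8);k=np.zeros_like(m);k[y0:y1,x0:x1]=1
    N,L,S,C=cv2.connectedComponentsWithStats(m*k);print(n,[(S[i].tolist(),C[i].round(1).tolist()) for i in range(1,N) if S[i,4]>8])
E
python3 hook.py
```

```text
[684.67206446   5.86984994 394.45231869]
0 [([269.0, 239.0], [235.0, 190.0], [236.0, 172.3]), ([268.0, 230.0], [235.2, 196.3], [236.5, 173.4])]
0.1 [([269.0, 224.0], [237.5, 191.0], [236.8, 176.2]), ([268.0, 218.0], [237.2, 197.1], [237.1, 176.6])]
0.2 [([269.0, 207.0], [240.1, 192.3], [237.6, 180.1]), ([268.0, 206.0], [239.2, 198.1], [237.7, 179.7])]
0.3 [([269.0, 191.0], [242.6, 193.9], [238.4, 184.0]), ([268.0, 193.0], [241.3, 199.4], [238.4, 182.8])]
0.45 [([269.0, 166.0], [246.2, 196.8], [239.5, 189.7]), ([268.0, 175.0], [244.2, 201.8], [239.3, 187.3])]
0.6 [([268.0, 144.0], [249.7, 200.4], [240.7, 195.0]), ([268.0, 159.0], [247.0, 204.7], [240.2, 191.6])]
0.8 [([268.0, 120.0], [253.8, 206.0], [242.1, 201.4]), ([267.0, 140.0], [250.3, 209.2], [241.4, 196.7])]
w [([263, 191, 13, 14, 132], [269.0, 197.4]), ([285, 193, 15, 2, 19], [291.6, 193.7]), ([290, 203, 17, 8, 27], [297.2, 204.3]), ([280, 204, 4, 3, 9], [281.3, 204.7]), ([305, 205, 6, 6, 10], [307.3, 207.7]), ([200, 207, 150, 213, 14948], [270.5, 355.8]), ([281, 212, 5, 2, 9], [282.8, 212.4]), ([220, 231, 2, 11, 12], [220.1, 236.1]), ([200, 265, 9, 21, 98], [202.8, 272.1]), ([341, 265, 9, 19, 89], [346.4, 271.5]), ([281, 289, 10, 4, 25], [285.3, 290.6])]
s [([245, 235, 13, 10, 81], [251.2, 241.1]), ([216, 238, 4, 7, 15], [218.1, 241.8])]
t [([259, 154, 6, 10, 55], [261.3, 158.7]), ([215, 171, 33, 10, 129], [227.4, 175.4])]
```

The wrist view places the sleeve at about 0.26 rad. I'll push it flat from the front with shut fingers.

Request:
{"op": "send_rows", "data": {
  "motion": [
    {"dx": -20,"dy": -4,"dz": 0,"roll": 0,"claw": 0},
    {"dx": -39,"dy": -8.5,"dz": 0,"roll": 0,"claw": 0},
    {"dx": -39,"dy": -8.5,"dz": -40,"roll": 0,"claw": 0},
    {"dx": -39,"dy": -8.5,"dz": -90,"roll": 0,"claw": 0},
    {"dx": -39,"dy": -8.5,"dz": -121,"roll": 0,"claw": 0},
    {"dx": -39,"dy": -8.5,"dz": -121,"roll": 0,"claw": 0}
  ]
}}

```text
time: 38.67
eef_pos: [643.5, -2.5, 269.0]
eef_rot: [[-0.201, 0.98, -0.018], [0.978, 0.201, 0.046], [0.049, -0.009, -0.999]]
contact_force: [0.3, -1.3, 0.6]
gripper_width: 0.1
```

Request:
{"op": "send_rows", "data": {
  "motion": [
    {"dx": 8,"dy": 1.6,"dz": 0,"roll": 0,"claw": 0},
    {"dx": 16,"dy": 3.2,"dz": 0,"roll": 0,"claw": 0},
    {"dx": 24,"dy": 4.8,"dz": 0,"roll": 0,"claw": 0},
    {"dx": 32,"dy": 6.4,"dz": 0,"roll": 0,"claw": 0},
    {"dx": 35,"dy": 7,"dz": 0,"roll": 0,"claw": 0}
  ]
}}

```text
time: 39.3
eef_pos: [679.2, 4.7, 269.3]
eef_rot: [[-0.201, 0.979, -0.018], [0.978, 0.201, 0.046], [0.049, -0.008, -0.999]]
contact_force: [-1.3, -0.2, 0.3]
gripper_width: 0.2
```

Request:
{"op": "send_rows", "data": {
  "motion": [
    {"dx": 3,"dy": 0.6,"dz": 0,"roll": 0,"claw": 0},
    {"dx": 6,"dy": 1.2,"dz": 0,"roll": 0,"claw": 0},
    {"dx": 6,"dy": 1.2,"dz": 0,"roll": 0,"claw": 0}
  ]
}}

```text
time: 39.67
eef_pos: [684.4, 5.8, 269.3]
eef_rot: [[-0.201, 0.979, -0.02], [0.978, 0.201, 0.046], [0.049, -0.01, -0.999]]
contact_force: [-4.2, -0.6, 2.0]
gripper_width: 0.4
```

Request:
{"op": "send_rows", "data": {
  "motion": [
    {"dx": 2,"dy": 0.4,"dz": 0,"roll": 0,"claw": 0},
    {"dx": 4,"dy": 0.8,"dz": 0,"roll": 0,"claw": 0},
    {"dx": 4,"dy": 0.8,"dz": 0,"roll": 0,"claw": 0}
  ]
}}

```text
time: 40.05
eef_pos: [684.7, 5.8, 269.3]
eef_rot: [[-0.2, 0.979, -0.028], [0.978, 0.202, 0.045], [0.049, -0.019, -0.999]]
contact_force: [-17.0, -3.1, 9.1]
gripper_width: 0.4
```

Request:
{"op": "send_rows", "data": {
  "motion": [
    {"dx": -15,"dy": -3,"dz": 0,"roll": 0,"claw": 0},
    {"dx": -40,"dy": -8,"dz": 10,"roll": 0,"claw": 0},
    {"dx": -40,"dy": -8,"dz": 60,"roll": 0,"claw": 0},
    {"dx": -20,"dy": -4,"dz": 110,"roll": 0,"claw": 0.3},
    {"dx": 0,"dy": 0,"dz": 130,"roll": 0,"claw": 0.5},
    {"dx": 0,"dy": 0,"dz": 130,"roll": 0,"claw": 0.5}
  ]
}}

```text
time: 40.8
eef_pos: [686.2, 6.1, 401.0]
eef_rot: [[-0.201, 0.979, -0.024], [0.978, 0.202, 0.045], [0.049, -0.015, -0.999]]
contact_force: [-0.2, 0.3, -0.1]
gripper_width: 42.5
```

```bash
python3 hook.py; python3 - <<'E'
from h import *
import numpy as np
z=np.load('c0.npz');t=cap('top');b=z['pixelsb']
d=np.abs(t['pixels'].astype(int)-b.astype(int)).max(2)
# small roll, stamp, screwdriver regions unchanged?
for n,(x0,y0,x1,y1) in dict(small=(120,210,156,245),stamp=(172,190,196,210),screw=(232,222,250,290),bigold=(160,222,200,260)).items():print(n,(d[y0:y1,x0:x1]>60).mean().round(3))
E
```

```text
[683.56730411   5.72218841 397.42913089]
0 [([268.0, 241.0], [235.0, 190.0], [236.0, 172.3]), ([267.0, 231.0], [235.2, 196.3], [236.5, 173.4])]
0.1 [([268.0, 225.0], [237.5, 191.0], [236.8, 176.2]), ([267.0, 220.0], [237.2, 197.1], [237.1, 176.6])]
0.2 [([268.0, 208.0], [240.1, 192.3], [237.6, 180.1]), ([267.0, 207.0], [239.2, 198.1], [237.7, 179.7])]
0.3 [([268.0, 192.0], [242.6, 193.9], [238.4, 184.0]), ([267.0, 195.0], [241.3, 199.4], [238.4, 182.8])]
0.45 [([268.0, 168.0], [246.2, 196.8], [239.5, 189.7]), ([267.0, 178.0], [244.2, 201.8], [239.3, 187.3])]
0.6 [([267.0, 147.0], [249.7, 200.4], [240.7, 195.0]), ([267.0, 161.0], [247.0, 204.7], [240.2, 191.6])]
0.8 [([267.0, 123.0], [253.8, 206.0], [242.1, 201.4]), ([267.0, 143.0], [250.3, 209.2], [241.4, 196.7])]
w [([291, 193, 12, 17, 57], [296.4, 202.2]), ([285, 199, 4, 5, 10], [285.8, 201.6]), ([279, 200, 11, 10, 27], [281.8, 205.6]), ([302, 205, 4, 5, 10], [303.5, 207.4]), ([200, 212, 150, 208, 14896], [270.6, 356.5]), ([305, 218, 9, 4, 12], [308.1, 219.0]), ([262, 224, 13, 19, 218], [267.9, 233.0]), ([219, 234, 2, 8, 9], [219.1, 237.7]), ([200, 265, 9, 21, 96], [202.8, 271.9]), ([341, 265, 9, 19, 90], [346.4, 271.6]), ([280, 294, 10, 3, 22], [284.3, 294.8])]
s [([235, 191, 2, 6, 10], [235.6, 193.5]), ([245, 235, 13, 10, 78], [251.2, 241.1]), ([216, 238, 4, 7, 14], [218.0, 241.6])]
t [([258, 153, 7, 11, 58], [261.1, 158.8]), ([215, 168, 33, 16, 180], [228.0, 174.8])]
small 0.0
stamp 0.021
screw 0.459
bigold 0.093
```

Request:
{"op": "send_rows", "data": {
  "motion": [
    {"dx": -60,"dy": -40,"dz": 0,"roll": 0,"claw": 0.5},
    {"dx": -120,"dy": -100,"dz": 0,"roll": 0,"claw": 0.5},
    {"dx": -160,"dy": -160,"dz": 0,"roll": 0,"claw": 0.5},
    {"dx": -190,"dy": -220,"dz": 0,"roll": 0,"claw": 0.5},
    {"dx": -200,"dy": -280,"dz": 0,"roll": 0,"claw": 0.5},
    {"dx": -210,"dy": -340,"dz": 0,"roll": 0,"claw": 0.5},
    {"dx": -210,"dy": -400,"dz": 0,"roll": 0,"claw": 0.5},
    {"dx": -210,"dy": -420,"dz": 0,"roll": 0,"claw": 0.5},
    {"dx": -210,"dy": -420,"dz": 0,"roll": 0,"claw": 0.5}
  ]
}}

```text
time: 42.12
eef_pos: [471.7, -417.3, 395.3]
eef_rot: [[-0.196, 0.98, -0.034], [0.979, 0.197, 0.046], [0.052, -0.024, -0.998]]
contact_force: [-0.3, -0.1, -0.5]
gripper_width: 42.3
```

```bash
python3 - <<'E'
from h import *
z=np.load('c0.npz');t=cap('top');a=cap('scene');s=env.read_state();print(s['eef_pos'],s['time'],s['contact_force'])
def red(p,x0,y0,x1,y1):
    h=cv2.cvtColor(p,cv2.COLOR_RGB2HSV);m=((h[...,0]<5)|(h[...,0]>174))&(h[...,1]>140)&(h[...,2]>50);v,u=np.nonzero(m[y0:y1,x0:x1]);return (u.mean()+x0).round(1),(v.mean()+y0).round(1),len(u)
for n,b in dict(screw=(232,220,250,260),stamp=(174,192,194,208)).items():print('top',n,red(z['pixelsb'],*b),red(t['pixels'],*b))
for n,b in dict(screw=(255,270,285,295),stamp=(190,268,206,284)).items():print('scene',n,red(z['pixelsa'],*b),red(a['pixels'],*b))
for n,im,ref in(('s',a,(306,233,328,262)),('t',t,(294,218,314,251))):
    h=cv2.cvtColor(im['pixels'],cv2.COLOR_RGB2HSV);m=((h[...,0]>7)&(h[...,0]<20)&(h[...,1]>80)&(h[...,2]>20)).astype(np.uint8);m=cv2.morphologyEx(m,cv2.MORPH_OPEN,np.ones((2,2)))
    N,L,S,C=cv2.connectedComponentsWithStats(m);print(n,ref,[(S[i][:2].tolist(),(S[i][:2]+S[i][2:4]).tolist()) for i in range(1,N) if S[i,4]>60 and abs(C[i][0]-(ref[0]+ref[2])/2)<20 and abs(C[i][1]-(ref[1]+ref[3])/2)<20])
E
```

```text
[ 472.54506443 -414.1179834   395.91859249] 42.225 [-0.91487901  0.42970896  0.13912464]
top screw (np.float64(239.8), np.float64(238.7), 112) (np.float64(239.9), np.float64(238.8), 112)
top stamp (np.float64(181.2), np.float64(199.8), 38) (np.float64(181.2), np.float64(199.8), 38)
scene screw (np.float64(270.7), np.float64(284.2), 97) (np.float64(270.8), np.float64(284.2), 100)
scene stamp (np.float64(197.5), np.float64(275.9), 53) (np.float64(197.5), np.float64(275.9), 53)
s (306, 233, 328, 262) [([306, 233], [330, 262])]
t (294, 218, 314, 251) [([294, 219], [316, 251])]
```

All checks agree, so I'm handing in.

```bash
python3 -c "
from workcell import env
print(env.close_job())"
```

```text
the job is handed in; nothing more can be done
None
```

The larger roll now stands upright in the grey dispenser's basket, and the empty hook is folded flat again. I handed the job in at about 42 s.

**How it went**
- I pinched the hook's sleeve, swung it down to its stop (felt about 50 N there), hung the roll on it and let go.
- I took the roll back by its faces, but the pads jammed it at about 19° tilt. Pressing it against the dispenser's cheek (about 29 N) did not level it.
- I then stood the roll on the bare bench, where it rocked upright. After regripping it flat by both faces, I lowered it onto the rollers. Standing it on the bench was an extra step the task did not ask for.
- The sleeve slipped out of the pads near the end of folding. I finished by pushing the hook flat with shut fingers until it stopped.

**Last checks**
- **Roll:** its outline in the scene and top views matches the seated position within 2–3 px. Contact came at a roll-centre height of about 80.5 mm.
- **Hook:** the sleeve's position in the wrist and scene views fits an angle of about 0 to 0.05 rad.
- **Other items:** the screwdriver, stamp and smaller roll had not moved in the pictures. An earlier screwdriver check disagreed, because the arm was blocking the view.
- **Disagreements:** estimates of the dispenser's sideways position differed by about 5 mm between views. Some automatic fits of the held roll's tilt were unreliable. I lowered the roll slowly while watching the force, and it went in without touching the cheeks.

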